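# Close gift boxes and line them up for bundling

## Robot

A 6-joint arm with a two-finger parallel gripper is mounted at the origin on the work surface. World frame = base frame: x ahead of the robot, y to its left, z up, the work surface at z = 0. Lengths are in m, angles in rad, forces in N, time in s.
With the tool pointing down it reaches from about 0.375 to 0.9 m from the base axis. Payload 3.1 kg.
Tool frame: the origin (TCP) lies at the very end of the fingers, on their centre line; the grasp point (between the pads) lies 19 mm behind it; z points along the fingers, y is the direction in which the jaws open and shut (so a half turn about z gives the same grasp; the last joint's range is limited). The gripper opens to 87 mm and grips with 3 to 60 N. Pads are 19 mm wide; open, the fingers measure 117 mm over their backs; the gripper's body (75 mm by 190 mm) begins 51 mm behind the grasp point.
Start: joints at [-1.514, 0.527, 1.433, -0, 1.181, -0.178], TCP at [0.146, -0.608, 0.223] pointing down, gripper open.
Joint ranges: [-3.08, 3.08], [-0.75, 2.2], [0.22, 2.44], [-1.43, 4.57], [0, 2.65], [-2.85, 2.85]. Speed limits (rad/s): [2.79, 2.79, 3.14, 3.14, 3.14, 3.14].

## Interface

Orientations are given as a unit quaternion [x, y, z, w].
In Python, from rig import robot, optics gives the robot as it stands.
- The arm moves only by the shell command python3 -m inch 'ROWS' [FORCE]. ROWS is JSON, a list of rows, each an object of numbers: "ax", "ay", "az": the turn, a rotation vector about the tool's x, y, z in rad; "dx", "dy", "dz": the shift along the tool's x, y, z in mm; "gripper": the opening in per cent of the stroke, from 0 (shut) to 100 (fully open). In form: [{"ax": .., "ay": .., "az": .., "dx": .., "dy": .., "dz": .., "gripper": ..}, ...]. A call has 1 to 8 rows; each row shifts and turns the commanded pose from where the row before left it, along the tool's axes as they then stand; what a row does not reach is not made up. A row lasts 1/10 s, in which the tool goes at most 50 mm and 8.59 degrees, less where a joint would pass 70% of its speed; a pose out of reach is approached as far as the arm can. A call with a gripper value outside its range is refused whole. The fingers move at their own pace and stop on an object; FORCE is the grip in N (left out, the last holds). Time passes only in rows, so rows that do not move let the fingers close. It gives the time, the measured TCP pose, the force and the opening at its end, in the units of the state.
- robot.get_obs(): the state, without advancing time (a new reading comes with each control period).
- optics.camera(name): name is "side" or "top"; returns a dict with "img" (384x512x3 uint8, red, green, blue), "depth" (384x512 float32, m along the optical axis (not along the pixel's ray), 0 where there is no reading), "camera_matrix" (3x3 intrinsics, pixels), "position" and "attitude" of the camera in the world. Camera axes: x right, y up, looking along -z (the intrinsics and any distortion apply to the point x, -y, -z); pixel columns grow to the right and rows downward; lengths in m; the calibration is good to about 2 mm. A picture is of the moment at which its call begins.
- robot.hand_in(): hands the job in, once; it reports no verdict.
The state is a dict: "time": time; "q": joint angles; "joint_velocities": joint speeds; "joint_torque": joint torques, N m; "position": TCP position; "tool_rot": TCP orientation; "ft_force": force on the tool from outside, world axes, zero at the start; "moment": the same for the moment, N m; "grip_width": finger opening in m.
Only numpy, scipy, OpenCV 4.12 (cv2) and the standard library are available. Lean on these libraries where they do the work, as an engineer would, in place of code of your own. Each camera call takes 0.05 s, during which the arm holds its last target.

## Task

Stand every filled gift-box bottom in one row along the middle of the bundling machine's bed and close each with the lid that matches it; only then slide the guide up until the row is squeezed firmly together between guide and stop. After that turn the dial until its pointer is at the round dot, and leave the boxes clamped. Spare lids without a box can stay on the table; do not push the tape roll, glue stick or card pack about.

Things in the scene. Friction and masses are not known exactly. Their poses are not given: they have to be found in the camera images.
- tray_square: filled gift-box bottom, square, 56 x 56 mm, 45 mm high, open-topped matt black board with 4 mm walls and cream contents 29 mm high seen inside; origin at the centre of its underside, z up. It may be absent (not needed today).
- tray_oblong: filled gift-box bottom, oblong, 56 mm (own x) by 92 mm (own y), 45 mm high, open-topped matt black board with 4 mm walls and cream contents 29 mm high seen inside; origin at the centre of its underside, z up. It may be absent (not needed today).
- tray_slim: filled gift-box bottom, slim, 56 mm (own x) by 36 mm (own y), 45 mm high, open-topped matt black board with 4 mm walls and cream contents 29 mm high seen inside; origin at the centre of its underside, z up. It may be absent (not needed today).
- tray_round: filled gift-box bottom, round, 56 mm diameter, 45 mm high, open-topped matt black board with 4 mm walls and cream contents 29 mm high seen inside; origin at the centre of its underside, z up. It may be absent (not needed today).
- lid_square: matt black lid, thin gold line near its edge, for the square bottom: plate square, 56 x 56 mm, 16 mm thick, over a 9 mm deep lip that drops inside the walls with 2.5 mm to spare all round. Origin at the centre of the lip's underside, z up; it lies lip down, so the plate's sides are 9-25 mm up. Closed, it is flush with the bottom's sides, its origin 36 mm above the bottom's.
- lid_oblong: matt black lid, thin gold line near its edge, for the oblong bottom: plate oblong, 56 mm (own x) by 92 mm (own y), 16 mm thick, over a 9 mm deep lip that drops inside the walls with 2.5 mm to spare all round. Origin at the centre of the lip's underside, z up; it lies lip down, so the plate's sides are 9-25 mm up. Closed, it is flush with the bottom's sides, its origin 36 mm above the bottom's.
- lid_slim: matt black lid, thin gold line near its edge, for the slim bottom: plate slim, 56 mm (own x) by 36 mm (own y), 16 mm thick, over a 9 mm deep lip that drops inside the walls with 2.5 mm to spare all round. Origin at the centre of the lip's underside, z up; it lies lip down, so the plate's sides are 9-25 mm up. Closed, it is flush with the bottom's sides, its origin 36 mm above the bottom's.
- lid_round: matt black lid, thin gold line near its edge, for the round bottom: plate round, 56 mm diameter, 16 mm thick, over a 9 mm deep lip that drops inside the walls with 2.5 mm to spare all round. Origin at the centre of the lip's underside, z up; it lies lip down, so the plate's sides are 9-25 mm up. Closed, it is flush with the bottom's sides, its origin 36 mm above the bottom's.
- row (a point): middle of the bundling machine's bed, on its top surface (12 mm above the table). The bed is a flat aluminium plate 100 mm wide along its own x (away from the robot) with two dark lines; its own y runs along the row, from the sliding guide towards the fixed stop. A grey housing 50 mm high lies along the far side, starting 55 mm beyond the bed's middle line.
- stop_face (a point): foot of the fixed stop's inner face, on the bed's middle line, 130 mm along +y from the row point; the stop is a dark steel plate 90 mm wide, 40 mm high above the bed, 12 mm thick; same axes as the bed
- guide_face (a point): foot of the sliding guide's inner face, on the bed's middle line; the guide is a dark steel plate 90 mm wide standing 41 mm above the bed on a carriage, and slides along the bed's y; same axes as the bed
- guide_grip (a point): point to pinch the guide's upright black fin, 65 mm behind (-y of) the guide's face: fin 12 mm thick along the bed's y, 40 mm wide along its x, its top 90 mm above the table; this point is 18 mm below the fin's top
- guide (a joint): travel of the guide in m: 0 wide open (280 mm between guide and stop), growing as it closes towards the stop; about 1.5 N to move, stays where it is left
- dial_grip (a point): on the dial's vertical axis, in the middle of its bar grip (bar 46 mm long, 12 mm wide, 24 mm high, from 36 to 60 mm above the table; this point is at 51 mm). The dial sits on a grey block beyond the stop.
- dial_pointer (a point): pointer end of the dial's bar: the end carrying a white line on its top
- dial_dot (a point): the round white dot (9 mm) on the grey block beside the dial, 34 mm from the axis; the other marks are plain short white lines
- dial (a joint): angle of the dial in rad, growing clockwise seen from above; at 0 the pointer points along the bed's -x, at 1.3 it points at the dot
- tape_roll: small roll of tape, 52 mm across, 18 mm high, lying flat; a bystander; origin under its centre
- glue_stick: white glue stick, 24 mm across, 68 mm high, upright; a bystander; origin under its centre
- deck: banded pack of cards 70 x 120 x 25 mm; a bystander
There are look-alikes about, which are no part of the job. Leave any blue look-alike of the lid_square alone.

How it is judged:
By the outcome, as a careful person would: the job done as asked, in the order asked, and still so for the second after the job is handed in, with the robot touching nothing.
Of tray_square, tray_oblong, tray_slim, tray_round only 2 to 3 are there at a start; the rules pass over those that are not, and their reading is None.
At some moment in a run one of tray_square, tray_oblong, tray_slim, tray_round, lid_square, lid_oblong, lid_slim, lid_round may be knocked a few centimetres aside while the robot is not near it.
It also fails if it takes over 210 s, if anything falls off the work surface, if the arm or the gripper's body presses on something with over 40 N, if the wrist force passes 120 N, or if a joint passes its speed limit or range.

## Working session

There is one attempt and no reset: what is moved stays moved. The work goes in short steps, Python scripts to look and compute and a shell command to move; the robot and the scene stay as the last step left them, time stands still between calls to the robot, and variables do not carry over. Pictures are saved under pics/ and viewed, and the job is handed in when it is done.

```bash
ls; mkdir -p pics; cat > h.py <<'E'
import numpy as np, cv2
from rig import robot, optics
def snap(n,fn):
    c=optics.camera(n); np.savez(f'/tmp/{n}.npz',**c)
    cv2.imwrite('pics/'+fn,cv2.cvtColor(cv2.resize(c['img'],(800,600),interpolation=cv2.INTER_CUBIC),cv2.COLOR_RGB2BGR)); return c
E
python3 - <<'E'
from h import *
for n in('top','side'):
    c=snap(n,n+'0.png'); print(n,c['camera_matrix'],c['position'],c['attitude'],[k for k in c])
print(robot.get_obs())
E
```

```text
pics
top [[408.56828519   0.         260.87144337]
 [  0.         408.56828519 197.38643814]
 [  0.           0.           1.        ]] [0.42995152 0.07491488 1.0561875 ] [ 0.03612635 -0.02992038 -0.69723037  0.71531075] ['img', 'depth', 'camera_matrix', 'position', 'attitude']
side [[400.40443707   0.         257.61557618]
 [  0.         400.40443707 190.90404052]
 [  0.           0.           1.        ]] [0.37442159 0.811164   0.76790757] [-0.0458646   0.39660806  0.91295829 -0.08429498] ['img', 'depth', 'camera_matrix', 'position', 'attitude']
{'time': 0.1, 'q': array([-1.51347509e+00,  5.28382453e-01,  1.43373556e+00, -3.20566478e-05,
        1.18139220e+00, -1.78524828e-01]), 'joint_velocities': array([ 0.00103172, -0.00280589, -0.00367571, -0.00044352, -0.00097801,
       -0.0006692 ]), 'joint_torque': array([-8.30366901e-06, -4.40985167e+01, -1.77151448e+01,  6.34699222e-02,
        5.34007384e-02, -4.71017529e-05]), 'position': array([ 0.14600854, -0.60704986,  0.22167608]), 'tool_rot': array([ 9.93053959e-01,  1.17655922e-01,  4.32728464e-05, -9.57916589e-04]), 'ft_force': array([-0.01022957, -0.27563175, -0.31605809]), 'moment': array([0.00932378, 0.0149924 , 0.00839236]), 'grip_width': 0.08713355742255487}
```

View pics/top0.png

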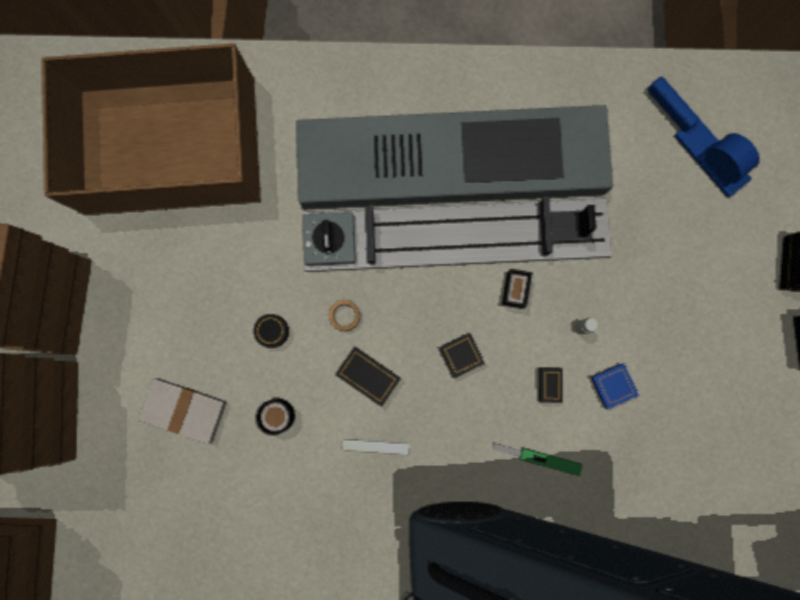

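View pics/side0.png

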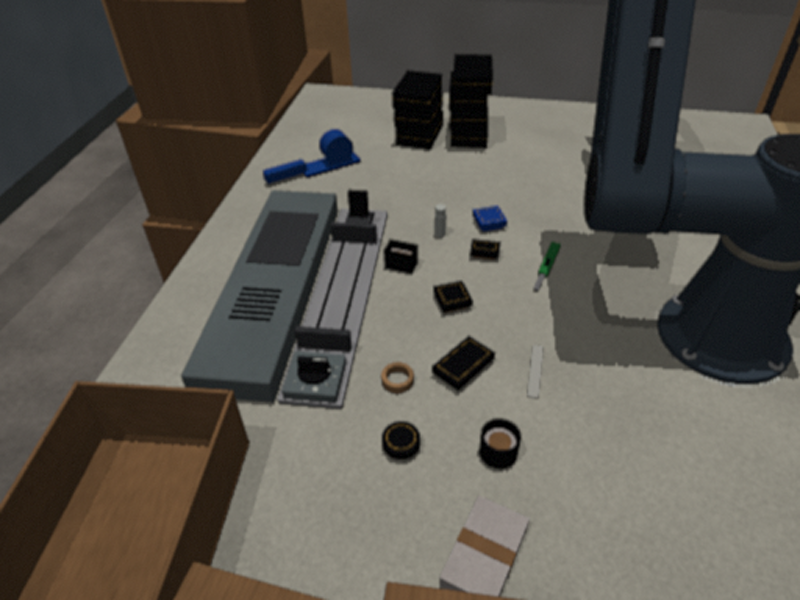

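The top view (800x600) shows slim tray at (517,289), round tray at (275,417), and lids: round (271,331), oblong (367,376), square (461,355), slim (550,385), plus a blue look-alike at (615,385). The dial is at (328,237), stop at (370,235), guide plate at (546,227) and fin at (590,220). Only two trays are present.

```bash
cat >> h.py <<'E'
from scipy.spatial.transform import Rotation as R
def cloud(c):
    K=c['camera_matrix'];d=c['depth'].astype(float);v,u=np.mgrid[:384,:512]
    x=(u-K[0,2])/K[0,0];y=(v-K[1,2])/K[1,1]
    return (np.stack([x*d,-y*d,-d],-1)@R.from_quat(c['attitude']).as_matrix().T+c['position'])
def ray(c,u,v,z):
    K=c['camera_matrix'];p=np.array([(u-K[0,2])/K[0,0],-(v-K[1,2])/K[1,1],-1.])
    r=R.from_quat(c['attitude']).as_matrix()@p
    return c['position']+r*(z-c['position'][2])/r[2]
def blobs(c,P,lo,hi,m=None):
    k=(P[...,2]>lo)&(P[...,2]<hi)&(c['depth']>0)
    if m is not None:k&=m
    n,l,s,ce=cv2.connectedComponentsWithStats(k.astype(np.uint8))
    for i in range(1,n):
        if s[i,4]<60:continue
        q=P[l==i]; r=cv2.minAreaRect((q[:,:2]*1000).astype(np.float32))
        print('px',ce[i].round(0)*1.5625,'n',s[i,4],'rect',np.round(r[0],1),np.round(r[1],1),round(r[2],1),'mean',(q.mean(0)*1000).round(1),'zmed',round(np.median(q[:,2])*1000,1))
E
python3 - <<'E'
from h import *
for n in('top','side'):
    c=dict(np.load(f'/tmp/{n}.npz'));P=cloud(c)
    print(n)
    blobs(c,P,.013,.12,(P[...,0]>.3)&(P[...,0]<.9))
    k=(P[...,2]<.01)&(P[...,2]>-.02); print('table z',np.median(P[k][:,2]))
c=dict(np.load(f'/tmp/top.npz'));P=cloud(c)
im=c['img']
cr=im[115:185,180:400];h=np.clip(P[115:185,180:400,2]/.1*255,0,255).astype(np.uint8)
cv2.imwrite('pics/crop0.png',np.vstack([cv2.resize(cr[...,::-1],None,fx=3.6,fy=3.6,interpolation=cv2.INTER_CUBIC),cv2.resize(cv2.cvtColor(h,cv2.COLOR_GRAY2BGR),None,fx=3.6,fy=3.6,interpolation=cv2.INTER_NEAREST)]))
E
```

```text
top
px [126.5625 139.0625] n 5540 rect [797.9 499.9] [222.3 302.1] 5.8 mean [781.  537.5  74.2] zmed 76.6
px [676.5625 109.375 ] n 386 rect [ 874.6 -352.6] [83.4 26.7] 41.5 mean [ 869.9 -351.6   29.7] zmed 32.5
px [459.375 162.5  ] n 12556 rect [729.   15.2] [243.3 510.8] 4.4 mean [763.1   8.1  48. ] zmed 49.5
px [731.25   157.8125] n 804 rect [ 777.6 -432.6] [87.  48.9] 40.4 mean [ 777.9 -425.3   59.2] zmed 65.7
px [328.125  239.0625] n 1121 rect [638.6 215.9] [97.1 95.2] 5.2 mean [636.6 217.5  32.3] zmed 30.1
px [792.1875 262.5   ] n 364 rect [ 619.  -532.2] [92.2 23.6] 5.6 mean [ 616.4 -531.5   33.7] zmed 35.4
px [ 62.5    301.5625] n 1503 rect [518.3 623.5] [ 30.5 165.3] 77.2 mean [518.4 623.4  68.8] zmed 67.9
px [515.625 287.5  ] n 378 rect [563.5 -89.3] [36.4 56.3] 81.7 mean [563.5 -89.3  33.4] zmed 29.7
px [343.75   314.0625] n 165 rect [514.1 190.7] [49.  49.1] 1.9 mean [514.3 190.6  17.2] zmed 17.1
px [268.75   329.6875] n 386 rect [485.3 308.4] [53.6 53.7] 46.9 mean [485.1 308.   24.5] zmed 24.5
px [585.9375 325.    ] n 118 rect [ 504.  -197.5] [21.5 20.8] 83.1 mean [ 503.8
[... 1950 characters left out ...]
47 rect [418.6 149.5] [92.8 58.8] 57.5 mean [418.4 153.6  23.6] zmed 24.3
px [314.0625 375.    ] n 1100 rect [642.7 213.7] [ 91.6 102.2] 2.4 mean [637.6 230.4  32.5] zmed 29.7
px [396.875  373.4375] n 173 rect [516.9 191.5] [50.1 50.7] 40.4 mean [516.1 192.5  17.1] zmed 17.1
px [500.    440.625] n 648 rect [350.3 295.1] [55.5 55.2] 50.2 mean [350.4 296.6  32.3] zmed 29.6
px [400.  437.5] n 483 rect [488.  310.4] [53.1 56.3] 9.9 mean [487.1 312.9  24.1] zmed 24.6
px [484.375  548.4375] n 2246 rect [354.9 447.2] [121.5  71. ] 73.0 mean [355.7 449.5  24.6] zmed 24.7
px [ 12.5    557.8125] n 868 rect [897.2 578.9] [ 5.3 77.9] 5.0 mean [897.1 576.5  53.1] zmed 49.7
table z -0.00020058029833508462
```

View pics/crop0.png

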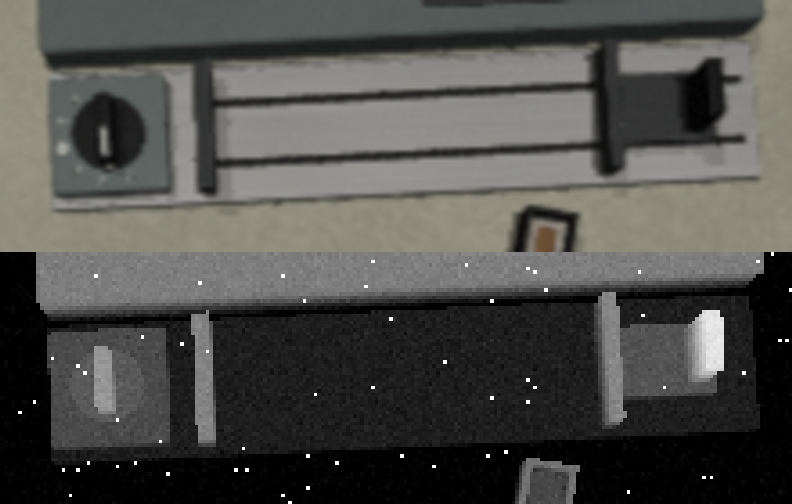

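```bash
python3 - <<'E'
from h import *
def reg(n,a,b,x0,x1,y0,y1):
    c=dict(np.load(f'/tmp/{n}.npz'));P=cloud(c)
    k=(P[...,2]>a)&(P[...,2]<b)&(P[...,0]>x0)&(P[...,0]<x1)&(P[...,1]>y0)&(P[...,1]<y1)
    k=cv2.medianBlur(k.astype(np.uint8),3)>0
    k&=(P[...,2]>a-.005)&(P[...,2]<b+.005)
    q=P[k]; r=cv2.minAreaRect((q[:,:2]*1000).astype(np.float32))
    print(n,len(q),np.round(r[0],1),np.round(r[1],1),round(r[2],1),'mean',(q.mean(0)*1000).round(1))
S=dict(stop=(.046,.058,.57,.70,.12,.18),guide=(.047,.06,.58,.70,-.18,-.1),fin=(.08,.1,.58,.70,-.25,-.15),bar=(.053,.066,.58,.7,.18,.28),
 slimT=(.041,.05,.5,.62,-.15,-.04),roundT=(.041,.05,.28,.42,.23,.36),sqL=(.021,.03,.4,.5,-.06,.06),slimL=(.021,.03,.35,.46,-.18,-.1),roundL=(.021,.03,.43,.53,.26,.36),obL=(.021,.03,.35,.5,.07,.22),
 bed=(.008,.016,.5,.75,-.3,.3),block=(.027,.036,.55,.72,.16,.3))
for s,a in S.items():
    print(s)
    for n in('top','side'):
        try:reg(n,*a)
        except Exception as e:print(n,'none')
# housing near edge and bed near edge line fit (top)
c=dict(np.load('/tmp/top.npz'));P=cloud(c)
k=(P[...,2]>.008)&(P[...,2]<.016)
xs=[];ys=[];xe=[]
for v in range(200,390,3):
    col=P[115:180,v];kk=k[115:180,v]
    if kk.sum()>10: xs.append(col[kk][:,0].min());xe.append(col[kk][:,0].max());ys.append(np.median(col[kk][:,1]))
print('near edge',np.polyfit(ys,xs,1),'far',np.polyfit(ys,xe,1))
E
```

```text
stop
top 165 [644.2 150.7] [87.3 12. ] 4.2 mean [643.9 150.6  51.3]
side 166 [647.2 151.5] [89.7 16.2] 2.3 mean [646.1 152.6  50.7]
guide
top 140 [ 659.6 -134.2] [78.9 11.4] 4.6 mean [ 660.2 -133.6   52.1]
side 78 [ 661.2 -135. ] [74.1 16.3] 5.6 mean [ 662.3 -132.6   51.2]
fin
top 91 [ 668.9 -193.2] [38.8 12.3] 2.9 mean [ 669.  -192.4   88.6]
side 60 [ 672.6 -192.2] [37.5 13.5] 6.5 mean [ 672.4 -189.9   86.3]
bar
top 88 [639.2 219.4] [43.9 11.7] 4.9 mean [638.8 219.   59. ]
side 101 [641.8 220. ] [45.8 13.3] 5.1 mean [640.2 221.6  58.5]
slimT
top 112 [563.5 -89.3] [36.3 56.3] 81.7 mean [563.8 -89.1  44.4]
side 73 [566.2 -90. ] [39.7 57.3] 80.9 mean [564.2 -88.8  43.7]
roundT
top 103 [348.7 294.4] [52.6 55. ] 28.1 mean [349.8 296.   44.5]
side 156 [349.9 294.8] [55.8 53.3] 59.2 mean [350.1 295.9  43.9]
sqL
top 486 [453.5  -2.3] [56.  55.3] 27.1 mean [453.2  -2.3  24.5]
side 294 [456.6  -2. ] [56.1 59.1] 26.8 mean [ 4.561e+02 -2.000e-01  2.450e+01]
slimL
top 334 [ 410.1 -145.9] [55.  36.3] 0.8 mean [ 409.6 -145.9   24.8]
side 149 [ 412.7 -145.9] [39.5 55.6] 89.6 mean [ 412.3 -144.7   24.4]
roundL
top 369 [485.4 308.7] [53.1 53.7] 48.3 mean [485.1 308.6  24.7]
side 435 [487.7 310.4] [53.3 55.6] 12.3 mean [487.4 311.   24.8]
obL
top 812 [415.8 148.3] [91.8 56.1] 57.1 mean [415.7 148.1  24.7]
side 665 [418.7 149.1] [92.4 58.3] 57.5 mean [418.6 150.9  24.4]
bed
top 5276 [618.8   6. ] [190.2 511.4] 6.1 mean [653.9 -10.9  11.5]
side 2687 [615.8  14.4] [526.1 242. ] 88.3 mean [649.3  23.   11.5]
block
top 852 [646.3 220. ] [97.4 83.4] 4.3 mean [637.8 218.2  30.5]
side 724 [654.6 225.1] [104.2 117.6] 84.2 mean [642.8 229.   30.3]
near edge [-0.06887165  0.60624739] far [-0.05888781  0.70863886]
```

```bash
cat >> h.py <<'E'
def pose():
    o=robot.get_obs();M=R.from_quat(o['tool_rot']).as_matrix()
    return o,M
def go(x,y,z,psi=None):
    o,M=pose();p=o['position']*1000
    yaw=np.degrees(np.arctan2(M[1,0],M[0,0]))
    print('t',round(o['time'],1),'p',p.round(1),'yaw',round(yaw,1),'tilt z',M[:,2].round(3),'w',round(o['grip_width']*1000,1),'F',o['ft_force'].round(1))
    if psi is None: psi=yaw
    a=np.radians(psi); d=np.array([x,y,z])-p
    tx=np.array([np.cos(a),np.sin(a)]);ty=np.array([np.sin(a),-np.cos(a)])
    print('az total',round(-np.radians(psi-yaw),3),'then dx %.1f dy %.1f dz %.1f'%(d[:2]@tx,d[:2]@ty,-d[2]))
E
python3 -c "
from h import *
go(564.8,-89.6,150,81.5)"
```

```text
t 0.1 p [ 146.  -607.   221.7] yaw 13.5 tilt z [-0.     0.002 -1.   ] w 87.1 F [-0.  -0.3 -0.3]
az total -1.187 then dx 573.7 dy 337.7 dz 71.7
```

```bash
python3 -m inch '[{"az":-0.148},{"az":-0.148},{"az":-0.148},{"az":-0.148},{"az":-0.148},{"az":-0.148},{"az":-0.148},{"az":-0.151}]'
python3 -m inch '[{"dx":36,"dy":21},{"dx":36,"dy":21},{"dx":36,"dy":21},{"dx":36,"dy":21},{"dx":36,"dy":21},{"dx":36,"dy":21},{"dx":36,"dy":21},{"dx":36,"dy":21}]'
python3 -c "
from h import *
go(564.8,-89.6,150,81.5)"
```

```text
t 0.1 p [ 146.  -607.   221.7] yaw 13.5 tilt z [-0.     0.002 -1.   ] w 87.1 F [-0.  -0.3 -0.3]
az total -1.187 then dx 573.7 dy 337.7 dz 71.7invalid input
invalid input
```

```bash
python3 -m inch '[{"ax":0,"ay":0,"az":-0.148,"dx":0,"dy":0,"dz":0,"gripper":100},{"ax":0,"ay":0,"az":-0.148,"dx":0,"dy":0,"dz":0,"gripper":100},{"ax":0,"ay":0,"az":-0.148,"dx":0,"dy":0,"dz":0,"gripper":100},{"ax":0,"ay":0,"az":-0.148,"dx":0,"dy":0,"dz":0,"gripper":100},{"ax":0,"ay":0,"az":-0.148,"dx":0,"dy":0,"dz":0,"gripper":100},{"ax":0,"ay":0,"az":-0.148,"dx":0,"dy":0,"dz":0,"gripper":100},{"ax":0,"ay":0,"az":-0.148,"dx":0,"dy":0,"dz":0,"gripper":100},{"ax":0,"ay":0,"az":-0.148,"dx":0,"dy":0,"dz":0,"gripper":100}]'
python3 -c "
from h import *
go(564.8,-89.6,150,81.5)"
```

```text
time: 0.9
position: [0.146, -0.6072, 0.2219]
tool_rot: [0.756, 0.654, 0.0, -0.001]
ft_force: [1.2, 0.3, -0.2]
grip_width: 0.0869
t 0.9 p [ 146.  -607.2  221.9] yaw 81.7 tilt z [-0.     0.001 -1.   ] w 86.9 F [ 1.2  0.3 -0.2]
az total 0.003 then dx 573.8 dy 337.7 dz 71.9
```

```bash
python3 -m inch '[{"ax":0,"ay":0,"az":0,"dx":36,"dy":21,"dz":0,"gripper":100},{"ax":0,"ay":0,"az":0,"dx":36,"dy":21,"dz":0,"gripper":100},{"ax":0,"ay":0,"az":0,"dx":36,"dy":21,"dz":0,"gripper":100},{"ax":0,"ay":0,"az":0,"dx":36,"dy":21,"dz":0,"gripper":100},{"ax":0,"ay":0,"az":0,"dx":36,"dy":21,"dz":0,"gripper":100},{"ax":0,"ay":0,"az":0,"dx":36,"dy":21,"dz":0,"gripper":100},{"ax":0,"ay":0,"az":0,"dx":36,"dy":21,"dz":0,"gripper":100},{"ax":0,"ay":0,"az":0,"dx":36,"dy":21,"dz":0,"gripper":100}]'
python3 -m inch '[{"ax":0,"ay":0,"az":0,"dx":36,"dy":21,"dz":0,"gripper":100},{"ax":0,"ay":0,"az":0,"dx":36,"dy":21,"dz":0,"gripper":100},{"ax":0,"ay":0,"az":0,"dx":36,"dy":21,"dz":9,"gripper":100},{"ax":0,"ay":0,"az":0,"dx":36,"dy":21,"dz":9,"gripper":100},{"ax":0,"ay":0,"az":0,"dx":36,"dy":21,"dz":9,"gripper":100},{"ax":0,"ay":0,"az":0,"dx":36,"dy":21,"dz":9,"gripper":100},{"ax":0,"ay":0,"az":0,"dx":36,"dy":21,"dz":9,"gripper":100},{"ax":0,"ay":0,"az":0,"dx":34,"dy":23,"dz":9,"gripper":100}]'
python3 -m inch '[{"ax":0,"ay":0,"az":0,"dx":0,"dy":0,"dz":0,"gripper":100},{"ax":0,"ay":0,"az":0,"dx":0,"dy":0,"dz":0,"gripper":100}]'
python3 - <<'E'
from h import *
go(564.8,-89.6,60,81.5)
for n in('top','side'):snap(n,n+'1.png')
a=[cv2.imread(f'pics/{n}1.png') for n in('top','side')]
E
```

```text
time: 1.7
position: [0.3561, -0.3466, 0.2223]
tool_rot: [0.759, 0.652, 0.0, -0.0]
ft_force: [0.3, -0.6, 0.3]
grip_width: 0.0874
time: 2.5
position: [0.5669, -0.0892, 0.1678]
tool_rot: [0.758, 0.652, -0.0, -0.001]
ft_force: [0.9, -0.4, 0.2]
grip_width: 0.0873
time: 2.7
position: [0.5662, -0.0902, 0.1678]
tool_rot: [0.758, 0.653, -0.001, -0.001]
ft_force: [-0.4, -0.5, -0.1]
grip_width: 0.0868
t 2.7 p [566.2 -90.2 167.8] yaw 81.5 tilt z [-0.002  0.    -1.   ] w 86.8 F [-0.4 -0.5 -0.1]
az total -0.0 then dx 0.3 dy -1.5 dz 107.8
```

View pics/side1.png

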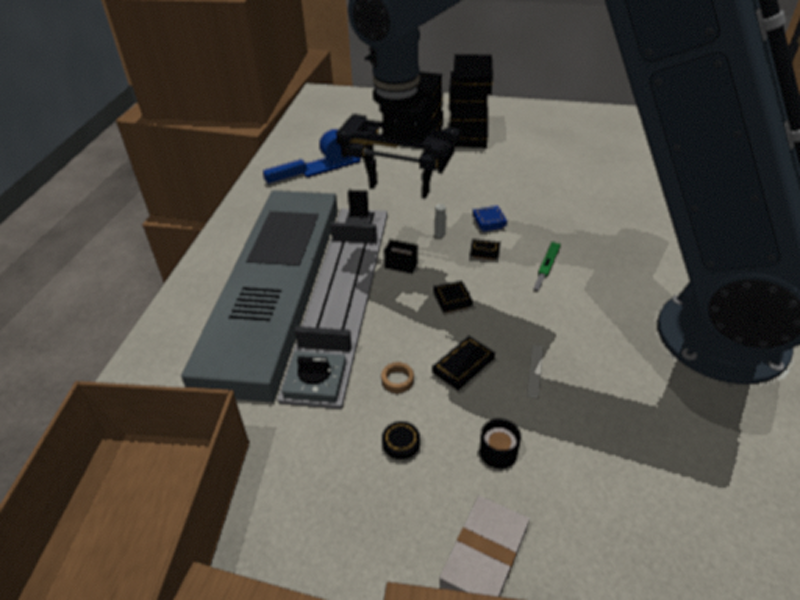

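View pics/top1.png

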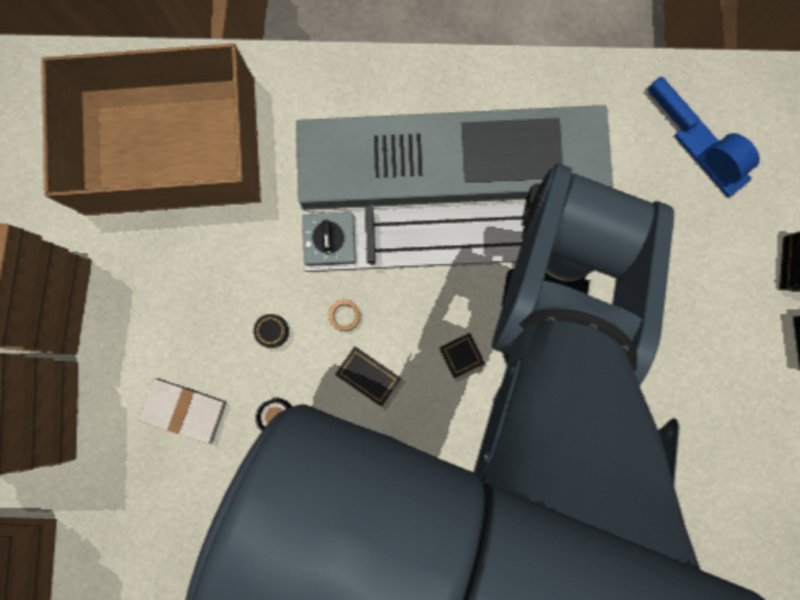

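The side view shows the fingers above the slim tray (tips at (372,188) and (426,195) in 800x600). I'll use them to check the side camera's bias.

```bash
python3 - <<'E'
from h import *
c=dict(np.load('/tmp/side.npz'));P=cloud(c)
k=(P[...,2]>.160)&(P[...,2]<.188)&(abs(P[...,0]-.566)<.09)&(abs(P[...,1]+.09)<.05)
for s in (1,-1):
    q=P[k&((P[...,0]-.566)*s>0)]*1000
    print(len(q),np.percentile(q,[2,50,98],axis=0).round(1))
E
```

```text
38 [[ 608.3 -107.   167.8]
 [ 611.9  -90.4  177.2]
 [ 619.3  -87.4  186.6]]
30 [[514.1 -90.2 169. ]
 [517.3 -75.1 176.7]
 [523.1 -70.1 187. ]]
```

```bash
python3 -m inch '[{"ax":0,"ay":0,"az":0,"dx":0,"dy":0,"dz":40,"gripper":100},{"ax":0,"ay":0,"az":0,"dx":0,"dy":0,"dz":40,"gripper":100},{"ax":0,"ay":0,"az":0,"dx":0,"dy":0,"dz":35,"gripper":100},{"ax":0,"ay":0,"az":0,"dx":0,"dy":0,"dz":20,"gripper":100},{"ax":0,"ay":0,"az":0,"dx":0,"dy":0,"dz":15,"gripper":100},{"ax":0,"ay":0,"az":0,"dx":0,"dy":0,"dz":0,"gripper":100}]' 20
python3 -m inch '[{"ax":0,"ay":0,"az":0,"dx":0,"dy":0,"dz":0,"gripper":0},{"ax":0,"ay":0,"az":0,"dx":0,"dy":0,"dz":0,"gripper":0},{"ax":0,"ay":0,"az":0,"dx":0,"dy":0,"dz":0,"gripper":0},{"ax":0,"ay":0,"az":0,"dx":0,"dy":0,"dz":0,"gripper":0},{"ax":0,"ay":0,"az":0,"dx":0,"dy":0,"dz":0,"gripper":0},{"ax":0,"ay":0,"az":0,"dx":0,"dy":0,"dz":0,"gripper":0}]' 20
```

```text
time: 3.4
position: [0.565, -0.0918, 0.0171]
tool_rot: [0.759, 0.651, -0.001, -0.001]
ft_force: [-0.9, 0.3, -0.3]
grip_width: 0.0871
time: 4.0
position: [0.5666, -0.091, 0.0192]
tool_rot: [0.758, 0.652, 0.0, 0.0]
ft_force: [-0.3, -0.1, 4.6]
grip_width: 0.0557
```

```bash
python3 -m inch '[{"ax":0,"ay":0,"az":0,"dx":0,"dy":0,"dz":-20,"gripper":0},{"ax":0,"ay":0,"az":0,"dx":0,"dy":0,"dz":-30,"gripper":0},{"ax":0,"ay":0,"az":0,"dx":0,"dy":0,"dz":-30,"gripper":0},{"ax":0,"ay":0,"az":-0.11,"dx":0,"dy":0,"dz":0,"gripper":0},{"ax":0,"ay":0,"az":-0.11,"dx":0,"dy":0,"dz":0,"gripper":0},{"ax":0,"ay":0,"az":0,"dx":0,"dy":0,"dz":0,"gripper":0}]' 20
python3 -c "
from h import *
go(653.9,61.4,31,94.2)"
```

```text
time: 4.6
position: [0.5663, -0.0909, 0.0986]
tool_rot: [0.682, 0.731, 0.0, -0.0]
ft_force: [-0.4, 0.2, -2.3]
grip_width: 0.0557
t 4.6 p [566.3 -90.9  98.6] yaw 93.9 tilt z [-0.  0. -1.] w 55.7 F [-0.4  0.2 -2.3]
az total -0.004 then dx 145.5 dy 98.5 dz 67.6
```

```bash
python3 -m inch '[{"ax":0,"ay":0,"az":-0.004,"dx":30,"dy":20,"dz":0,"gripper":0},{"ax":0,"ay":0,"az":0,"dx":35,"dy":24,"dz":0,"gripper":0},{"ax":0,"ay":0,"az":0,"dx":35,"dy":24,"dz":0,"gripper":0},{"ax":0,"ay":0,"az":0,"dx":30,"dy":20,"dz":0,"gripper":0},{"ax":0,"ay":0,"az":0,"dx":15.5,"dy":10.5,"dz":0,"gripper":0},{"ax":0,"ay":0,"az":0,"dx":0,"dy":0,"dz":0,"gripper":0},{"ax":0,"ay":0,"az":0,"dx":0,"dy":0,"dz":0,"gripper":0}]' 20
python3 -c "
from h import *
go(653.9,61.4,31,94.2)"
```

```text
time: 5.3
position: [0.6533, 0.0608, 0.0978]
tool_rot: [0.681, 0.732, -0.001, -0.001]
ft_force: [0.6, 0.3, -1.9]
grip_width: 0.0559
t 5.3 p [653.3  60.8  97.8] yaw 94.2 tilt z [-0.002 -0.001 -1.   ] w 55.9 F [ 0.6  0.3 -1.9]
az total -0.001 then dx 0.5 dy 0.6 dz 66.8
```

```bash
python3 -m inch '[{"ax":0,"ay":0,"az":0,"dx":0.5,"dy":0.5,"dz":25,"gripper":0},{"ax":0,"ay":0,"az":0,"dx":0,"dy":0,"dz":22,"gripper":0},{"ax":0,"ay":0,"az":0,"dx":0,"dy":0,"dz":12,"gripper":0},{"ax":0,"ay":0,"az":0,"dx":0,"dy":0,"dz":5,"gripper":0},{"ax":0,"ay":0,"az":0,"dx":0,"dy":0,"dz":2,"gripper":0},{"ax":0,"ay":0,"az":0,"dx":0,"dy":0,"dz":0,"gripper":0}]' 20
```

```text
time: 5.9
position: [0.6552, 0.0612, 0.033]
tool_rot: [0.681, 0.732, 0.0, 0.0]
ft_force: [0.2, -0.3, -0.7]
grip_width: 0.056
```

```bash
python3 - <<'E'
from h import *
go(653.9,61.4,31,94.2)
c=snap('side','side2.png');P=cloud(c)
blobs(c,P,.045,.07,(P[...,0]>.55)&(P[...,0]<.69)&(P[...,1]>0)&(P[...,1]<.12))
cv2.imwrite('pics/side2c.png',cv2.resize(c['img'][110:270,120:300,::-1],None,fx=3.5,fy=3.5,interpolation=cv2.INTER_CUBIC))
E
```

```text
t 5.9 p [655.2  61.2  33. ] yaw 94.1 tilt z [ 0.001 -0.    -1.   ] w 56.0 F [ 0.2 -0.3 -0.7]
az total -0.001 then dx 0.3 dy -1.2 dz 2.0
px [331.25   292.1875] n 265 rect [653.3  63.5] [73.3 39.9] 3.3 mean [655.5  66.3  54.4] zmed 54.9
```

View pics/side2c.png

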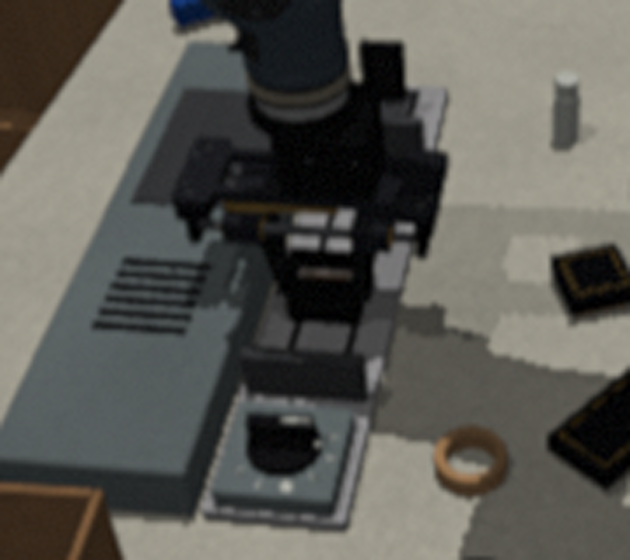

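```bash
python3 -m inch '[{"ax":0,"ay":0,"az":0,"dx":0,"dy":0,"dz":1,"gripper":0},{"ax":0,"ay":0,"az":0,"dx":0,"dy":0,"dz":1,"gripper":0},{"ax":0,"ay":0,"az":0,"dx":0,"dy":0,"dz":0,"gripper":74},{"ax":0,"ay":0,"az":0,"dx":0,"dy":0,"dz":0,"gripper":74},{"ax":0,"ay":0,"az":0,"dx":0,"dy":0,"dz":0,"gripper":74}]' 20
python3 -m inch '[{"ax":0,"ay":0,"az":0,"dx":0,"dy":0,"dz":-15,"gripper":74},{"ax":0,"ay":0,"az":0,"dx":0,"dy":0,"dz":-30,"gripper":74},{"ax":0,"ay":0,"az":0,"dx":0,"dy":0,"dz":-40,"gripper":74},{"ax":0,"ay":0,"az":0,"dx":0,"dy":0,"dz":-30,"gripper":100},{"ax":0,"ay":0,"az":0,"dx":0,"dy":0,"dz":0,"gripper":100}]' 20
python3 -c "
from h import *
go(350,295,60,94.2)"
```

```text
time: 6.45
position: [0.655, 0.0618, 0.0309]
tool_rot: [0.681, 0.732, 0.0, 0.0]
ft_force: [0.8, 0.3, -0.8]
grip_width: 0.0635
time: 6.95
position: [0.6587, 0.0616, 0.1523]
tool_rot: [0.681, 0.732, 0.004, 0.005]
ft_force: [0.7, -0.4, -0.3]
grip_width: 0.0737
t 7.0 p [658.7  61.6 152.3] yaw 94.2 tilt z [ 0.012 -0.001 -1.   ] w 73.7 F [ 0.7 -0.4 -0.3]
az total -0.0 then dx 255.4 dy -290.8 dz 92.3
```

```bash
python3 -m inch '[{"ax":0,"ay":0,"az":0,"dx":25,"dy":-28,"dz":0,"gripper":100},{"ax":0,"ay":0,"az":0,"dx":32,"dy":-36,"dz":0,"gripper":100},{"ax":0,"ay":0,"az":0,"dx":32,"dy":-36,"dz":0,"gripper":100},{"ax":0,"ay":0,"az":0,"dx":32,"dy":-36,"dz":0,"gripper":100},{"ax":0,"ay":0,"az":0,"dx":32,"dy":-36,"dz":0,"gripper":100},{"ax":0,"ay":0,"az":0,"dx":32,"dy":-36,"dz":0,"gripper":100},{"ax":0,"ay":0,"az":0,"dx":32,"dy":-36,"dz":0,"gripper":100},{"ax":0,"ay":0,"az":0,"dx":32,"dy":-36,"dz":0,"gripper":100}]' 20
python3 -m inch '[{"ax":0,"ay":0,"az":0,"dx":6,"dy":-11,"dz":15,"gripper":100},{"ax":0,"ay":0,"az":0,"dx":0,"dy":0,"dz":30,"gripper":100},{"ax":0,"ay":0,"az":0,"dx":0,"dy":0,"dz":20,"gripper":100},{"ax":0,"ay":0,"az":0,"dx":0,"dy":0,"dz":0,"gripper":100}]' 20
python3 -c "
from h import *
go(350.5,294.8,17,94.2)
c=snap('side','side3.png')
"
```

```text
time: 7.75
position: [0.3554, 0.2903, 0.1456]
tool_rot: [0.681, 0.732, -0.0, -0.0]
ft_force: [0.8, 0.6, 0.5]
grip_width: 0.0869
time: 8.15
position: [0.3439, 0.2941, 0.0788]
tool_rot: [0.681, 0.733, -0.003, -0.001]
ft_force: [-0.3, 0.1, 0.3]
grip_width: 0.0874
t 8.2 p [343.9 294.1  78.8] yaw 94.2 tilt z [-0.005 -0.002 -1.   ] w 87.4 F [-0.3  0.1  0.3]
az total 0.0 then dx 0.2 dy 6.6 dz 61.8
```

View pics/side3.png

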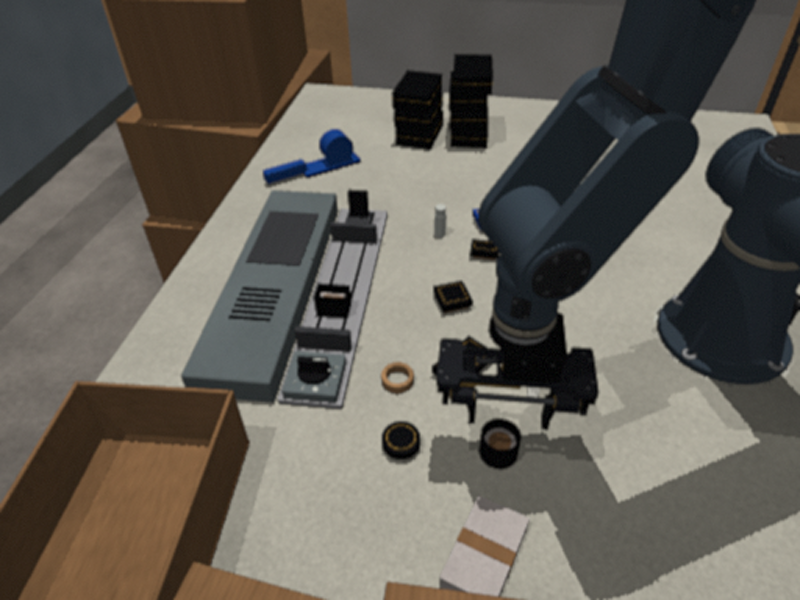

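The slim tray stands on the bed at (332,298); the open jaws straddle the round tray at (500,442).

```bash
python3 -m inch '[{"ax":0,"ay":0,"az":0,"dx":0.2,"dy":6.5,"dz":0,"gripper":100},{"ax":0,"ay":0,"az":0,"dx":0,"dy":0,"dz":25,"gripper":100},{"ax":0,"ay":0,"az":0,"dx":0,"dy":0,"dz":25,"gripper":100},{"ax":0,"ay":0,"az":0,"dx":0,"dy":0,"dz":11,"gripper":100},{"ax":0,"ay":0,"az":0,"dx":0,"dy":0,"dz":0,"gripper":100}]' 20
python3 -c "
from h import *
go(350.5,294.8,17,94.2)"
python3 -m inch '[{"ax":0,"ay":0,"az":0,"dx":0,"dy":0,"dz":0,"gripper":0},{"ax":0,"ay":0,"az":0,"dx":0,"dy":0,"dz":0,"gripper":0},{"ax":0,"ay":0,"az":0,"dx":0,"dy":0,"dz":0,"gripper":0},{"ax":0,"ay":0,"az":0,"dx":0,"dy":0,"dz":0,"gripper":0},{"ax":0,"ay":0,"az":0,"dx":0,"dy":0,"dz":0,"gripper":0},{"ax":0,"ay":0,"az":0,"dx":0,"dy":0,"dz":0,"gripper":0}]' 20
```

```text
time: 8.7
position: [0.3527, 0.2953, 0.0192]
tool_rot: [0.681, 0.732, -0.0, -0.0]
ft_force: [0.2, 0.3, 0.8]
grip_width: 0.0869
t 8.7 p [352.7 295.3  19.2] yaw 94.2 tilt z [-0.001 -0.    -1.   ] w 86.9 F [0.2 0.3 0.8]
az total -0.001 then dx -0.3 dy -2.2 dz 2.2
time: 9.3
position: [0.3521, 0.2954, 0.02]
tool_rot: [0.681, 0.732, -0.0, -0.0]
ft_force: [-0.6, 0.6, 5.8]
grip_width: 0.0559
```

```bash
python3 -m inch '[{"ax":0,"ay":0,"az":0,"dx":0,"dy":0,"dz":-20,"gripper":0},{"ax":0,"ay":0,"az":0,"dx":0,"dy":0,"dz":-40,"gripper":0},{"ax":0,"ay":0,"az":0,"dx":0,"dy":0,"dz":-40,"gripper":0},{"ax":0,"ay":0,"az":0,"dx":0,"dy":0,"dz":-10,"gripper":0},{"ax":0,"ay":0,"az":0,"dx":0,"dy":0,"dz":0,"gripper":0}]' 20
python3 - <<'E'
from h import *
go(650,113.3,50,94.2)
E
```

```text
time: 9.8
position: [0.3534, 0.296, 0.1309]
tool_rot: [0.681, 0.732, 0.002, 0.001]
ft_force: [-0.4, 0.4, -1.5]
grip_width: 0.0559
t 9.8 p [353.4 296.  130.9] yaw 94.2 tilt z [ 0.004  0.002 -1.   ] w 55.9 F [-0.4  0.4 -1.5]
az total -0.0 then dx -203.9 dy 282.4 dz 80.9
```

```bash
python3 -m inch '[{"ax":0,"ay":0,"az":0,"dx":-18,"dy":25,"dz":0,"gripper":0},{"ax":0,"ay":0,"az":0,"dx":-28,"dy":38,"dz":0,"gripper":0},{"ax":0,"ay":0,"az":0,"dx":-28,"dy":38,"dz":0,"gripper":0},{"ax":0,"ay":0,"az":0,"dx":-28,"dy":38,"dz":0,"gripper":0},{"ax":0,"ay":0,"az":0,"dx":-28,"dy":38,"dz":0,"gripper":0},{"ax":0,"ay":0,"az":0,"dx":-28,"dy":38,"dz":0,"gripper":0},{"ax":0,"ay":0,"az":0,"dx":-26,"dy":38,"dz":0,"gripper":0},{"ax":0,"ay":0,"az":0,"dx":-20,"dy":29.5,"dz":0,"gripper":0}]' 20
python3 -m inch '[{"ax":0,"ay":0,"az":0,"dx":0,"dy":0,"dz":25,"gripper":0},{"ax":0,"ay":0,"az":0,"dx":0,"dy":0,"dz":10,"gripper":0},{"ax":0,"ay":0,"az":0,"dx":0,"dy":0,"dz":0,"gripper":0},{"ax":0,"ay":0,"az":0,"dx":0,"dy":0,"dz":0,"gripper":0}]' 20
python3 - <<'E'
from h import *
go(650,113.3,32,94.2)
E
```

```text
time: 10.6
position: [0.6502, 0.1105, 0.1263]
tool_rot: [0.681, 0.732, -0.001, -0.001]
ft_force: [0.9, 0.4, -1.9]
grip_width: 0.0559
time: 11.0
position: [0.6473, 0.1132, 0.0931]
tool_rot: [0.681, 0.733, -0.001, -0.001]
ft_force: [0.4, 0.3, -0.2]
grip_width: 0.0562
t 11.0 p [647.3 113.2  93.1] yaw 94.2 tilt z [-0.004  0.    -1.   ] w 56.2 F [ 0.4  0.3 -0.2]
az total 0.001 then dx -0.1 dy 2.7 dz 61.1
```

```bash
python3 -m inch '[{"ax":0,"ay":0,"az":0,"dx":0,"dy":2,"dz":25,"gripper":0},{"ax":0,"ay":0,"az":0,"dx":0,"dy":0,"dz":22,"gripper":0},{"ax":0,"ay":0,"az":0,"dx":0,"dy":0,"dz":10,"gripper":0},{"ax":0,"ay":0,"az":0,"dx":0,"dy":0,"dz":0,"gripper":0},{"ax":0,"ay":0,"az":0,"dx":0,"dy":0,"dz":0,"gripper":0}]' 20
python3 - <<'E'
from h import *
go(650,113.3,32,94.2)
E
```

```text
time: 11.5
position: [0.6515, 0.1132, 0.0385]
tool_rot: [0.681, 0.733, 0.0, 0.001]
ft_force: [1.0, -0.4, -1.5]
grip_width: 0.0557
t 11.5 p [651.5 113.2  38.5] yaw 94.2 tilt z [ 0.001  0.    -1.   ] w 55.7 F [ 1.  -0.4 -1.5]
az total 0.0 then dx 0.3 dy -1.5 dz 6.5
```

```bash
python3 -m inch '[{"ax":0,"ay":0,"az":0,"dx":0,"dy":0,"dz":3,"gripper":0},{"ax":0,"ay":0,"az":0,"dx":0,"dy":0,"dz":3,"gripper":0},{"ax":0,"ay":0,"az":0,"dx":0,"dy":0,"dz":0,"gripper":0},{"ax":0,"ay":0,"az":0,"dx":0,"dy":0,"dz":0,"gripper":0}]' 20
python3 -m inch '[{"ax":0,"ay":0,"az":0,"dx":0,"dy":0,"dz":1,"gripper":0},{"ax":0,"ay":0,"az":0,"dx":0,"dy":0,"dz":0,"gripper":74},{"ax":0,"ay":0,"az":0,"dx":0,"dy":0,"dz":0,"gripper":74},{"ax":0,"ay":0,"az":0,"dx":0,"dy":0,"dz":0,"gripper":74}]' 20
python3 -m inch '[{"ax":0,"ay":0,"az":0,"dx":0,"dy":0,"dz":-15,"gripper":74},{"ax":0,"ay":0,"az":0,"dx":0,"dy":0,"dz":-30,"gripper":74},{"ax":0,"ay":0,"az":0,"dx":0,"dy":0,"dz":-40,"gripper":74},{"ax":0,"ay":0,"az":0,"dx":0,"dy":0,"dz":-20,"gripper":100},{"ax":0,"ay":0,"az":0,"dx":0,"dy":0,"dz":0,"gripper":100},{"ax":0,"ay":0,"az":0,"dx":0,"dy":0,"dz":0,"gripper":100}]' 20
python3 - <<'E'
from h import *
go(487.2,309.8,60,94.2)
E
```

```text
time: 11.9
position: [0.6516, 0.1128, 0.0321]
tool_rot: [0.681, 0.732, 0.001, 0.001]
ft_force: [0.9, 0.5, 0.5]
grip_width: 0.056
time: 12.3
position: [0.6508, 0.1127, 0.0304]
tool_rot: [0.681, 0.732, -0.0, -0.0]
ft_force: [0.1, 0.6, -0.7]
grip_width: 0.0636
time: 12.9
position: [0.651, 0.1128, 0.1364]
tool_rot: [0.681, 0.732, 0.0, 0.0]
ft_force: [0.0, -0.1, -0.9]
grip_width: 0.0805
t 12.9 p [651.  112.8 136.4] yaw 94.2 tilt z [ 0.001 -0.    -1.   ] w 80.5 F [ 0.  -0.1 -0.9]
az total -0.0 then dx 208.5 dy -148.9 dz 76.4
```

```bash
python3 -m inch '[{"ax":0,"ay":0,"az":0,"dx":20,"dy":-14,"dz":0,"gripper":100},{"ax":0,"ay":0,"az":0,"dx":35,"dy":-25,"dz":0,"gripper":100},{"ax":0,"ay":0,"az":0,"dx":35,"dy":-25,"dz":0,"gripper":100},{"ax":0,"ay":0,"az":0,"dx":35,"dy":-25,"dz":0,"gripper":100},{"ax":0,"ay":0,"az":0,"dx":35,"dy":-25,"dz":10,"gripper":100},{"ax":0,"ay":0,"az":0,"dx":30,"dy":-21,"dz":10,"gripper":100},{"ax":0,"ay":0,"az":0,"dx":18,"dy":-14,"dz":10,"gripper":100},{"ax":0,"ay":0,"az":0,"dx":0,"dy":0,"dz":0,"gripper":100}]' 20
python3 - <<'E'
from h import *
c=snap('side','side4.png');P=cloud(c)
blobs(c,P,.021,.03,(P[...,0]>.3)&(P[...,0]<.6))
blobs(c,P,.05,.07,(P[...,0]>.6)&(P[...,0]<.69)&(P[...,1]>-.12)&(P[...,1]<.15))
go(487.2,309.8,60,94.2)
E
```

```text
time: 13.7
position: [0.4819, 0.3104, 0.1026]
tool_rot: [0.679, 0.734, -0.004, -0.002]
ft_force: [0.0, -0.1, 0.3]
grip_width: 0.0872
px [484.375  245.3125] n 154 rect [ 413.  -145.1] [53.9 42.3] 4.8 mean [ 412.2 -144.3   24.3] zmed 24.3
px [453.125  292.1875] n 254 rect [456.3  -1.9] [56.7 59.2] 27.3 mean [453.7  -3.   24.6] zmed 24.6
px [484.375 353.125] n 78 rect [382.5 134.4] [45.6 21.6] 89.8 mean [385.2 133.1  24.6] zmed 24.5
px [400.  437.5] n 442 rect [487.7 309.6] [54.7 54.4] 47.0 mean [487.5 311.1  24.7] zmed 24.7
px [484.375 546.875] n 2200 rect [355.  447.1] [122.  71.] 73.2 mean [355.5 448.9  24.7] zmed 24.7
px [328.125 300.   ] n 263 rect [653.4  92.4] [57.1 96.8] 4.2 mean [654.5  86.6  54.8] zmed 55.2
t 13.8 p [484.5 309.6 103.5] yaw 94.4 tilt z [-0.005 -0.002 -1.   ] w 87.4 F [0.4 0.3 1.2]
az total 0.003 then dx -0.0 dy 2.7 dz 43.5
```

View pics/side4.png

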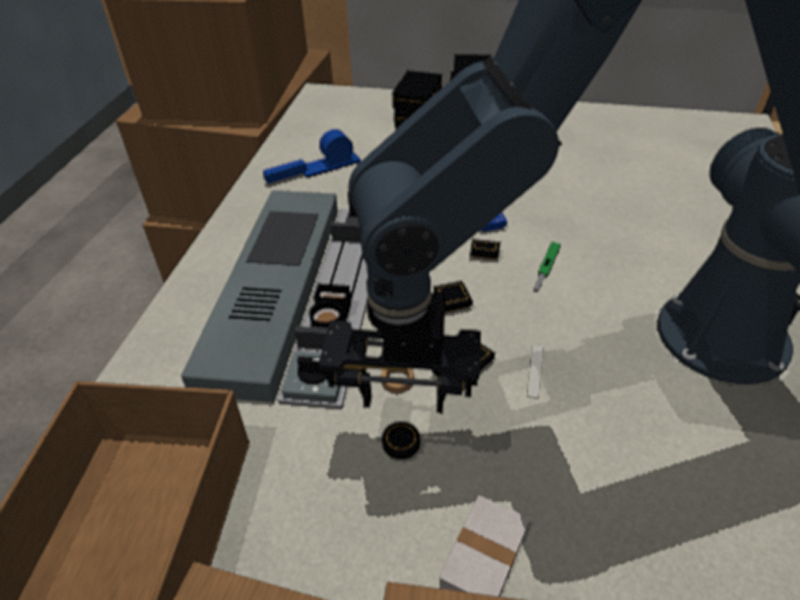

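```bash
python3 -m inch '[{"ax":0,"ay":0,"az":0,"dx":0,"dy":1,"dz":30,"gripper":100},{"ax":0,"ay":0,"az":0,"dx":0,"dy":0,"dz":30,"gripper":100},{"ax":0,"ay":0,"az":0,"dx":0,"dy":0,"dz":20,"gripper":100},{"ax":0,"ay":0,"az":0,"dx":0,"dy":0,"dz":5,"gripper":100},{"ax":0,"ay":0,"az":0,"dx":0,"dy":0,"dz":0,"gripper":100},{"ax":0,"ay":0,"az":0,"dx":0,"dy":0,"dz":0,"gripper":100},{"ax":0,"ay":0,"az":0,"dx":0,"dy":0,"dz":0,"gripper":100},{"ax":0,"ay":0,"az":0,"dx":0,"dy":0,"dz":0,"gripper":100}]' 15
python3 - <<'E'
from h import *
go(487.5,310.3,10.5,94.2)
E
```

```text
time: 14.55
position: [0.489, 0.3097, 0.0217]
tool_rot: [0.681, 0.732, 0.001, 0.0]
ft_force: [1.0, -0.1, -0.3]
grip_width: 0.0874
t 14.6 p [489.  309.7  21.7] yaw 94.2 tilt z [ 0.002  0.001 -1.   ] w 87.4 F [ 1.  -0.1 -0.3]
az total -0.0 then dx 0.8 dy -1.5 dz 11.2
```

```bash
python3 -m inch '[{"ax":0,"ay":0,"az":0,"dx":0.5,"dy":-1,"dz":6,"gripper":100},{"ax":0,"ay":0,"az":0,"dx":0,"dy":0,"dz":5,"gripper":100},{"ax":0,"ay":0,"az":0,"dx":0,"dy":0,"dz":0,"gripper":100},{"ax":0,"ay":0,"az":0,"dx":0,"dy":0,"dz":0,"gripper":100}]' 15
python3 -m inch '[{"ax":0,"ay":0,"az":0,"dx":0,"dy":0,"dz":0,"gripper":0},{"ax":0,"ay":0,"az":0,"dx":0,"dy":0,"dz":0,"gripper":0},{"ax":0,"ay":0,"az":0,"dx":0,"dy":0,"dz":0,"gripper":0},{"ax":0,"ay":0,"az":0,"dx":0,"dy":0,"dz":0,"gripper":0},{"ax":0,"ay":0,"az":0,"dx":0,"dy":0,"dz":0,"gripper":0},{"ax":0,"ay":0,"az":0,"dx":0,"dy":0,"dz":0,"gripper":0}]' 15
python3 - <<'E'
from h import *
go(487.5,310.3,10.5,94.2)
E
```

```text
time: 14.95
position: [0.4869, 0.3098, 0.0092]
tool_rot: [0.681, 0.732, -0.0, -0.0]
ft_force: [0.2, 0.3, 0.6]
grip_width: 0.0868
time: 15.55
position: [0.4873, 0.3099, 0.0096]
tool_rot: [0.681, 0.732, 0.0, 0.0]
ft_force: [-0.3, 0.3, 0.1]
grip_width: 0.0559
t 15.6 p [487.3 309.9   9.6] yaw 94.2 tilt z [ 0.  0. -1.] w 55.9 F [-0.3  0.3  0.1]
az total -0.0 then dx 0.4 dy 0.3 dz -0.9
```

```bash
python3 -m inch '[{"ax":0,"ay":0,"az":0,"dx":0,"dy":0,"dz":-20,"gripper":0},{"ax":0,"ay":0,"az":0,"dx":0,"dy":0,"dz":-35,"gripper":0},{"ax":0,"ay":0,"az":0,"dx":0,"dy":0,"dz":-35,"gripper":0},{"ax":0,"ay":0,"az":0,"dx":0,"dy":0,"dz":-20,"gripper":0},{"ax":0,"ay":0,"az":0,"dx":0,"dy":0,"dz":0,"gripper":0}]' 15
python3 - <<'E'
from h import *
go(650.9,112.8,57.6,94.2)
E
```

```text
time: 16.05
position: [0.4893, 0.3108, 0.1227]
tool_rot: [0.681, 0.732, 0.003, 0.002]
ft_force: [0.9, -0.5, -0.6]
grip_width: 0.0555
t 16.1 p [489.3 310.8 122.7] yaw 94.2 tilt z [ 0.007  0.003 -1.   ] w 55.5 F [ 0.9 -0.5 -0.6]
az total -0.0 then dx -209.3 dy 146.6 dz 65.1
```

```bash
python3 -m inch '[{"ax":0,"ay":0,"az":0,"dx":-20,"dy":14,"dz":0,"gripper":0},{"ax":0,"ay":0,"az":0,"dx":-35,"dy":25,"dz":0,"gripper":0},{"ax":0,"ay":0,"az":0,"dx":-35,"dy":25,"dz":0,"gripper":0},{"ax":0,"ay":0,"az":0,"dx":-35,"dy":25,"dz":0,"gripper":0},{"ax":0,"ay":0,"az":0,"dx":-35,"dy":25,"dz":0,"gripper":0},{"ax":0,"ay":0,"az":0,"dx":-30,"dy":21,"dz":0,"gripper":0},{"ax":0,"ay":0,"az":0,"dx":-18.5,"dy":13.5,"dz":0,"gripper":0},{"ax":0,"ay":0,"az":0,"dx":0,"dy":0,"dz":0,"gripper":0}]' 15
python3 -m inch '[{"ax":0,"ay":0,"az":0,"dx":0,"dy":0,"dz":25,"gripper":0},{"ax":0,"ay":0,"az":0,"dx":0,"dy":0,"dz":15,"gripper":0},{"ax":0,"ay":0,"az":0,"dx":0,"dy":0,"dz":0,"gripper":0},{"ax":0,"ay":0,"az":0,"dx":0,"dy":0,"dz":0,"gripper":0},{"ax":0,"ay":0,"az":0,"dx":0,"dy":0,"dz":0,"gripper":0},{"ax":0,"ay":0,"az":0,"dx":0,"dy":0,"dz":0,"gripper":0}]' 15
python3 - <<'E'
from h import *
go(650.9,112.8,57.6,94.2)
c=snap('side','s5.png');P=cloud(c)
cv2.imwrite('pics/side5c.png',cv2.resize(c['img'][150:270,130:280,::-1],None,fx=5,fy=5,interpolation=cv2.INTER_CUBIC))
E
```

```text
time: 16.85
position: [0.6522, 0.1095, 0.1177]
tool_rot: [0.682, 0.731, -0.0, 0.0]
ft_force: [-0.6, -0.7, -0.4]
grip_width: 0.0558
time: 17.45
position: [0.6511, 0.1132, 0.0806]
tool_rot: [0.681, 0.733, 0.001, 0.001]
ft_force: [-0.7, -0.0, -0.7]
grip_width: 0.0557
t 17.4 p [651.1 113.2  80.6] yaw 94.2 tilt z [ 0.002  0.    -1.   ] w 55.7 F [-0.7 -0.  -0.7]
az total 0.0 then dx -0.3 dy -0.2 dz 23.0
```

View pics/side5c.png

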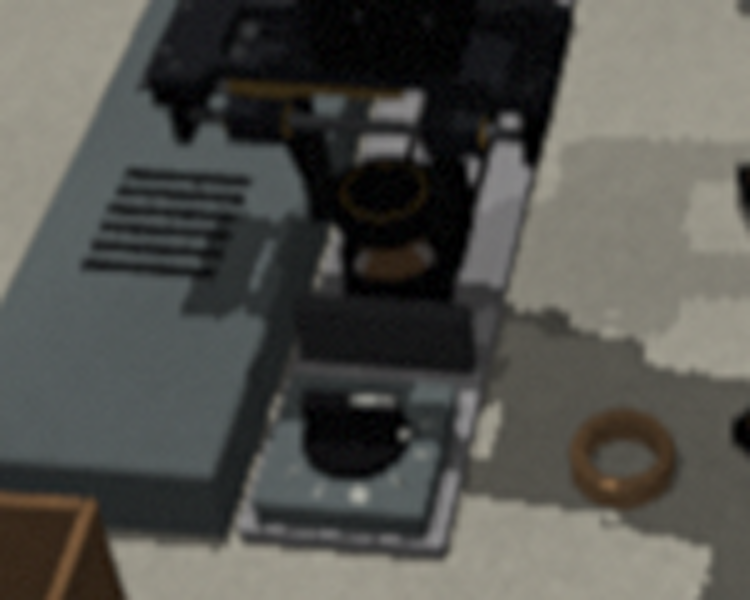

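The lid is held level above the round tray (ring at (385,190), tray contents at (393,262)); they line up.

```bash
python3 -m inch '[{"ax":0,"ay":0,"az":0,"dx":0,"dy":0,"dz":8,"gripper":0},{"ax":0,"ay":0,"az":0,"dx":0,"dy":0,"dz":6,"gripper":0},{"ax":0,"ay":0,"az":0,"dx":0,"dy":0,"dz":3,"gripper":0},{"ax":0,"ay":0,"az":0,"dx":0,"dy":0,"dz":3,"gripper":0},{"ax":0,"ay":0,"az":0,"dx":0,"dy":0,"dz":0,"gripper":0},{"ax":0,"ay":0,"az":0,"dx":0,"dy":0,"dz":0,"gripper":0}]' 15
python3 -m inch '[{"ax":0,"ay":0,"az":0,"dx":0,"dy":0,"dz":1.5,"gripper":0},{"ax":0,"ay":0,"az":0,"dx":0,"dy":0,"dz":0.5,"gripper":0},{"ax":0,"ay":0,"az":0,"dx":0,"dy":0,"dz":0,"gripper":0}]' 15
python3 -c "
from h import *
go(650.9,112.8,57.6,94.2)"
```

```text
time: 18.1
position: [0.6505, 0.1127, 0.0594]
tool_rot: [0.681, 0.732, -0.0, -0.0]
ft_force: [0.7, -0.6, 0.1]
grip_width: 0.0553
time: 18.4
position: [0.6506, 0.1127, 0.0577]
tool_rot: [0.681, 0.732, 0.0, 0.0]
ft_force: [0.3, 0.1, -0.5]
grip_width: 0.0555
t 18.4 p [650.6 112.7  57.7] yaw 94.2 tilt z [ 0.  0. -1.] w 55.5 F [ 0.3  0.1 -0.5]
az total -0.0 then dx 0.1 dy 0.3 dz 0.1
```

```bash
python3 -m inch '[{"ax":0,"ay":0,"az":0,"dx":0,"dy":0,"dz":0,"gripper":76},{"ax":0,"ay":0,"az":0,"dx":0,"dy":0,"dz":0,"gripper":76},{"ax":0,"ay":0,"az":0,"dx":0,"dy":0,"dz":0,"gripper":76},{"ax":0,"ay":0,"az":0,"dx":0,"dy":0,"dz":-20,"gripper":76},{"ax":0,"ay":0,"az":0,"dx":0,"dy":0,"dz":-35,"gripper":76},{"ax":0,"ay":0,"az":0.065,"dx":0,"dy":0,"dz":-20,"gripper":100},{"ax":0,"ay":0,"az":0,"dx":0,"dy":0,"dz":0,"gripper":100},{"ax":0,"ay":0,"az":0,"dx":0,"dy":0,"dz":0,"gripper":100}]' 15
python3 - <<'E'
from h import *
go(412.2,-145.5,60,90.5)
E
```

```text
time: 19.2
position: [0.6503, 0.1127, 0.1326]
tool_rot: [0.704, 0.71, 0.0, 0.0]
ft_force: [0.4, -0.4, -0.7]
grip_width: 0.0822
t 19.2 p [650.3 112.7 132.6] yaw 90.5 tilt z [ 0. -0. -1.] w 82.2 F [ 0.4 -0.4 -0.7]
az total 0.0 then dx -256.1 dy -240.4 dz 72.6
```

```bash
python3 -m inch '[{"ax":0,"ay":0,"az":0,"dx":-20,"dy":-19,"dz":0,"gripper":100},{"ax":0,"ay":0,"az":0,"dx":-34,"dy":-32,"dz":0,"gripper":100},{"ax":0,"ay":0,"az":0,"dx":-34,"dy":-32,"dz":0,"gripper":100},{"ax":0,"ay":0,"az":0,"dx":-34,"dy":-32,"dz":0,"gripper":100},{"ax":0,"ay":0,"az":0,"dx":-34,"dy":-32,"dz":0,"gripper":100},{"ax":0,"ay":0,"az":0,"dx":-34,"dy":-32,"dz":0,"gripper":100},{"ax":0,"ay":0,"az":0,"dx":-34,"dy":-32,"dz":0,"gripper":100},{"ax":0,"ay":0,"az":0,"dx":-32,"dy":-29,"dz":0,"gripper":100}]' 15
python3 -m inch '[{"ax":0,"ay":0,"az":0,"dx":0,"dy":0,"dz":20,"gripper":100},{"ax":0,"ay":0,"az":0,"dx":0,"dy":0,"dz":20,"gripper":100},{"ax":0,"ay":0,"az":0,"dx":0,"dy":0,"dz":0,"gripper":100},{"ax":0,"ay":0,"az":0,"dx":0,"dy":0,"dz":0,"gripper":100},{"ax":0,"ay":0,"az":0,"dx":0,"dy":0,"dz":0,"gripper":100}]' 15
python3 - <<'E'
from h import *
go(412.2,-145.5,9.6,90.5)
c=snap('side','side6.png');P=cloud(c)
blobs(c,P,.021,.03,(P[...,0]>.3)&(P[...,0]<.6))
print('bed');blobs(c,P,.05,.082,(P[...,0]>.6)&(P[...,0]<.70)&(P[...,1]>-.12)&(P[...,1]<.144))
E
```

```text
time: 20.0
position: [0.4099, -0.1454, 0.1313]
tool_rot: [0.704, 0.71, -0.0, -0.002]
ft_force: [1.2, -0.8, -1.1]
grip_width: 0.087
time: 20.5
position: [0.4128, -0.1449, 0.0927]
tool_rot: [0.704, 0.71, 0.0, -0.0]
ft_force: [-0.1, 1.0, -0.4]
grip_width: 0.0871
t 20.5 p [ 412.8 -144.9   92.7] yaw 90.5 tilt z [-0.  0. -1.] w 87.1 F [-0.1  1.  -0.4]
az total 0.0 then dx -0.6 dy -0.6 dz 83.1
px [489.0625 214.0625] n 197 rect [ 412.9 -249. ] [58.2 59.4] 23.6 mean [ 413.6 -247.2   24.4] zmed 24.5
px [484.375  245.3125] n 153 rect [ 413.1 -146.1] [53.9 39.4] 4.7 mean [ 413.  -144.7   24.3] zmed 24.2
px [451.5625 292.1875] n 293 rect [456.9  -1.6] [55.5 59.5] 26.0 mean [ 4.561e+02 -2.000e-01  2.460e+01] zmed 24.5
px [462.5   359.375] n 659 rect [418.2 149. ] [93.9 58. ] 56.9 mean [418.7 151.1  24.4] zmed 24.5
px [484.375 546.875] n 2200 rect [354.9 446.9] [121.3  70.5] 73.5 mean [355.5 448.9  24.7] zmed 24.7
bed
px [326.5625 304.6875] n 478 rect [653.2  92.8] [56.3 97.4] 4.5 mean [649.9 107.4  66.1] zmed 70.9
```

View pics/side6.png

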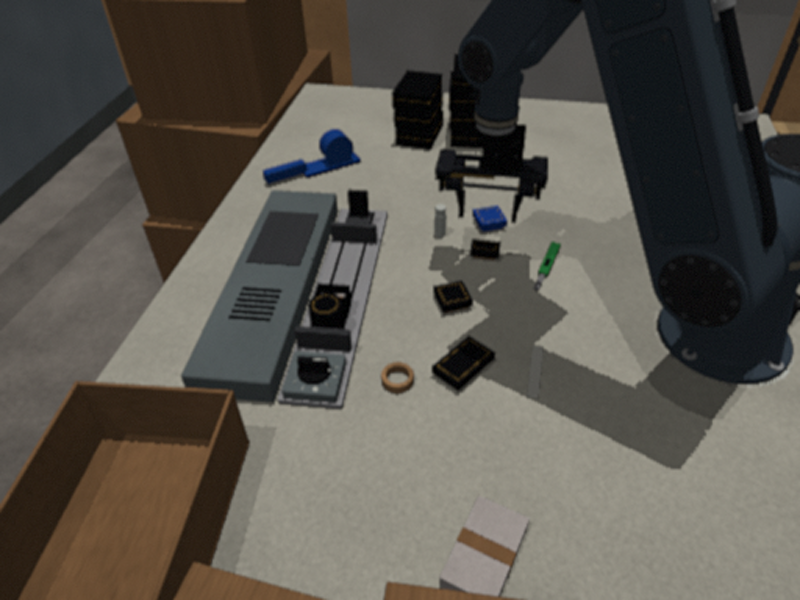

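```bash
python3 -m inch '[{"ax":0,"ay":0,"az":0,"dx":-1.8,"dy":-0.3,"dz":30,"gripper":100},{"ax":0,"ay":0,"az":0,"dx":0,"dy":0,"dz":25,"gripper":100},{"ax":0,"ay":0,"az":0,"dx":0,"dy":0,"dz":18,"gripper":100},{"ax":0,"ay":0,"az":0,"dx":0,"dy":0,"dz":6,"gripper":100},{"ax":0,"ay":0,"az":0,"dx":0,"dy":0,"dz":0,"gripper":100},{"ax":0,"ay":0,"az":0,"dx":0,"dy":0,"dz":0,"gripper":100},{"ax":0,"ay":0,"az":0,"dx":0,"dy":0,"dz":0,"gripper":100}]' 15
python3 - <<'E'
from h import *
go(412.8,-147,9.6,90.5)
E
```

```text
time: 21.25
position: [0.4129, -0.1473, 0.0145]
tool_rot: [0.704, 0.71, 0.0, 0.001]
ft_force: [-0.2, 0.3, -0.4]
grip_width: 0.0869
t 21.2 p [ 412.9 -147.3   14.5] yaw 90.5 tilt z [ 0.002 -0.001 -1.   ] w 86.9 F [-0.2  0.3 -0.4]
az total -0.0 then dx 0.3 dy -0.1 dz 4.9
```

```bash
python3 -m inch '[{"ax":0,"ay":0,"az":0,"dx":0,"dy":0,"dz":4.5,"gripper":100},{"ax":0,"ay":0,"az":0,"dx":0,"dy":0,"dz":0,"gripper":0},{"ax":0,"ay":0,"az":0,"dx":0,"dy":0,"dz":0,"gripper":0},{"ax":0,"ay":0,"az":0,"dx":0,"dy":0,"dz":0,"gripper":0},{"ax":0,"ay":0,"az":0,"dx":0,"dy":0,"dz":0,"gripper":0},{"ax":0,"ay":0,"az":0,"dx":0,"dy":0,"dz":0,"gripper":0},{"ax":0,"ay":0,"az":0,"dx":0,"dy":0,"dz":0,"gripper":0}]' 15
python3 -m inch '[{"ax":0,"ay":0,"az":0,"dx":0,"dy":0,"dz":-20,"gripper":0},{"ax":0,"ay":0,"az":0,"dx":0,"dy":0,"dz":-35,"gripper":0},{"ax":0,"ay":0,"az":0,"dx":0,"dy":0,"dz":-35,"gripper":0},{"ax":0,"ay":0,"az":-0.065,"dx":0,"dy":0,"dz":-20,"gripper":0},{"ax":0,"ay":0,"az":0,"dx":0,"dy":0,"dz":0,"gripper":0},{"ax":0,"ay":0,"az":0,"dx":0,"dy":0,"dz":0,"gripper":0},{"ax":0,"ay":0,"az":0,"dx":0,"dy":0,"dz":0,"gripper":0}]' 15
python3 - <<'E'
from h import *
go(655.1,61.6,57.8,94.2)
E
```

```text
time: 21.95
position: [0.4123, -0.147, 0.0091]
tool_rot: [0.704, 0.71, -0.0, 0.0]
ft_force: [0.4, -0.3, 0.1]
grip_width: 0.0559
time: 22.65
position: [0.4115, -0.1465, 0.1181]
tool_rot: [0.681, 0.732, -0.0, -0.001]
ft_force: [-0.0, -0.1, -0.8]
grip_width: 0.0559
t 22.6 p [ 411.5 -146.5  118.1] yaw 94.1 tilt z [-0.002  0.001 -1.   ] w 55.9 F [-0.  -0.1 -0.8]
az total -0.001 then dx 189.7 dy 258.2 dz 60.3
```

```bash
python3 -m inch '[{"ax":0,"ay":0,"az":0,"dx":18,"dy":25,"dz":0,"gripper":0},{"ax":0,"ay":0,"az":0,"dx":26,"dy":35,"dz":0,"gripper":0},{"ax":0,"ay":0,"az":0,"dx":26,"dy":35,"dz":0,"gripper":0},{"ax":0,"ay":0,"az":0,"dx":26,"dy":35,"dz":0,"gripper":0},{"ax":0,"ay":0,"az":0,"dx":26,"dy":35,"dz":0,"gripper":0},{"ax":0,"ay":0,"az":0,"dx":26,"dy":35,"dz":0,"gripper":0},{"ax":0,"ay":0,"az":0,"dx":24,"dy":33,"dz":0,"gripper":0},{"ax":0,"ay":0,"az":0,"dx":18.3,"dy":24.5,"dz":0,"gripper":0}]' 15
python3 -m inch '[{"ax":0,"ay":0,"az":0,"dx":0,"dy":0,"dz":20,"gripper":0},{"ax":0,"ay":0,"az":0,"dx":0,"dy":0,"dz":15,"gripper":0},{"ax":0,"ay":0,"az":0,"dx":0,"dy":0,"dz":0,"gripper":0},{"ax":0,"ay":0,"az":0,"dx":0,"dy":0,"dz":0,"gripper":0},{"ax":0,"ay":0,"az":0,"dx":0,"dy":0,"dz":0,"gripper":0},{"ax":0,"ay":0,"az":0,"dx":0,"dy":0,"dz":0,"gripper":0}]' 15
python3 - <<'E'
from h import *
go(655.1,61.6,57.8,94.2)
c=snap('side','s7.png')
cv2.imwrite('pics/side7c.png',cv2.resize(c['img'][140:260,130:280,::-1],None,fx=5,fy=5,interpolation=cv2.INTER_CUBIC))
E
```

```text
time: 23.45
position: [0.656, 0.0636, 0.1166]
tool_rot: [0.681, 0.733, -0.001, -0.001]
ft_force: [0.1, -0.3, 0.3]
grip_width: 0.056
time: 24.05
position: [0.6556, 0.061, 0.085]
tool_rot: [0.681, 0.732, 0.0, 0.001]
ft_force: [-0.3, 0.3, -0.1]
grip_width: 0.0558
t 24.1 p [655.6  61.   85. ] yaw 94.1 tilt z [ 0.001 -0.    -1.   ] w 55.8 F [-0.3  0.3 -0.1]
az total -0.001 then dx 0.6 dy -0.5 dz 27.2
```

View pics/side7c.png

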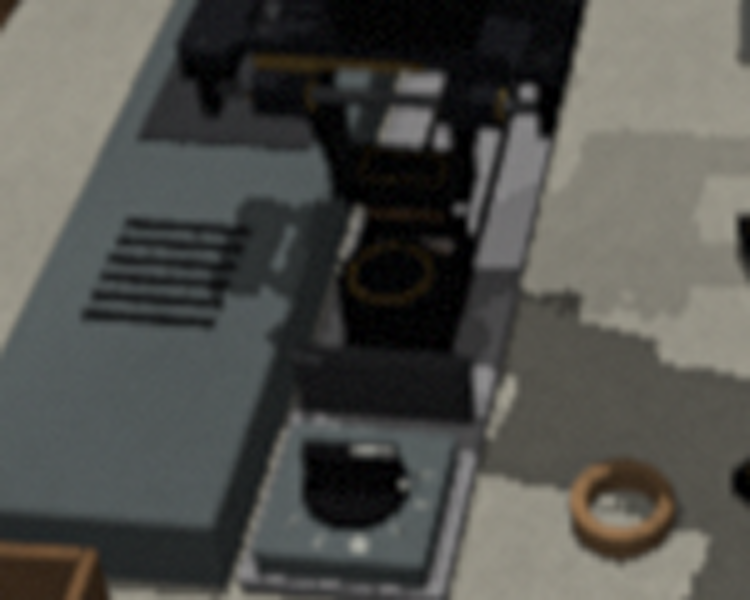

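The slim lid is above its tray at (400,185), clear of the closed round box (ring at (390,270)). Lowering gently.

```bash
python3 -m inch '[{"ax":0,"ay":0,"az":0,"dx":0.4,"dy":-0.3,"dz":10,"gripper":0},{"ax":0,"ay":0,"az":0,"dx":0,"dy":0,"dz":8,"gripper":0},{"ax":0,"ay":0,"az":0,"dx":0,"dy":0,"dz":3,"gripper":0},{"ax":0,"ay":0,"az":0,"dx":0,"dy":0,"dz":3,"gripper":0},{"ax":0,"ay":0,"az":0,"dx":0,"dy":0,"dz":2,"gripper":0},{"ax":0,"ay":0,"az":0,"dx":0,"dy":0,"dz":0,"gripper":0},{"ax":0,"ay":0,"az":0,"dx":0,"dy":0,"dz":0,"gripper":0}]' 15
python3 -c "
from h import *
go(655.1,61.6,57.3,94.2)"
```

```text
time: 24.8
position: [0.655, 0.062, 0.0581]
tool_rot: [0.681, 0.732, 0.0, 0.0]
ft_force: [-0.2, 0.2, -0.6]
grip_width: 0.056
t 24.8 p [655.   62.   58.1] yaw 94.2 tilt z [ 0. -0. -1.] w 56.0 F [-0.2  0.2 -0.6]
az total -0.0 then dx -0.4 dy 0.0 dz 0.8
```

```bash
python3 -m inch '[{"ax":0,"ay":0,"az":0,"dx":0,"dy":0,"dz":0,"gripper":76},{"ax":0,"ay":0,"az":0,"dx":0,"dy":0,"dz":0,"gripper":76},{"ax":0,"ay":0,"az":0,"dx":0,"dy":0,"dz":0,"gripper":76},{"ax":0,"ay":0,"az":0,"dx":0,"dy":0,"dz":-20,"gripper":76},{"ax":0,"ay":0,"az":0,"dx":0,"dy":0,"dz":-40,"gripper":76},{"ax":0,"ay":0,"az":0,"dx":0,"dy":0,"dz":-40,"gripper":76},{"ax":0,"ay":0,"az":0,"dx":0,"dy":0,"dz":-20,"gripper":76}]' 15
python3 -m inch '[{"ax":0,"ay":0,"az":0.1425,"dx":0,"dy":0,"dz":0,"gripper":60},{"ax":0,"ay":0,"az":0.1425,"dx":0,"dy":0,"dz":0,"gripper":60},{"ax":0,"ay":0,"az":0.1425,"dx":0,"dy":0,"dz":0,"gripper":60},{"ax":0,"ay":0,"az":0.1425,"dx":0,"dy":0,"dz":0,"gripper":60},{"ax":0,"ay":0,"az":0.1425,"dx":0,"dy":0,"dz":0,"gripper":60},{"ax":0,"ay":0,"az":0.1425,"dx":0,"dy":0,"dz":0,"gripper":60},{"ax":0,"ay":0,"az":0.1425,"dx":0,"dy":0,"dz":0,"gripper":60},{"ax":0,"ay":0,"az":0.1425,"dx":0,"dy":0,"dz":0,"gripper":60}]' 15
python3 -m inch '[{"ax":0,"ay":0,"az":0.1425,"dx":0,"dy":0,"dz":0,"gripper":60},{"ax":0,"ay":0,"az":0.1425,"dx":0,"dy":0,"dz":0,"gripper":60},{"ax":0,"ay":0,"az":0.1425,"dx":0,"dy":0,"dz":0,"gripper":60},{"ax":0,"ay":0,"az":0,"dx":0,"dy":0,"dz":0,"gripper":60},{"ax":0,"ay":0,"az":0,"dx":0,"dy":0,"dz":0,"gripper":60}]' 15
python3 - <<'E'
from h import *
go(672,-192.3,53,4.2)
c=snap('side','side8.png')
E
```

```text
time: 25.5
position: [0.6569, 0.0619, 0.1822]
tool_rot: [0.681, 0.732, 0.002, 0.002]
ft_force: [1.1, -0.1, -0.3]
grip_width: 0.0664
time: 26.3
position: [0.6548, 0.062, 0.1782]
tool_rot: [0.969, 0.246, 0.0, -0.0]
ft_force: [-0.9, 0.2, -0.4]
grip_width: 0.0519
time: 26.8
position: [0.6548, 0.062, 0.1781]
tool_rot: [0.999, 0.04, -0.0, -0.0]
ft_force: [-0.2, 0.5, 0.7]
grip_width: 0.0519
t 26.8 p [654.8  62.  178.1] yaw 4.5 tilt z [-0.  0. -1.] w 51.9 F [-0.2  0.5  0.7]
az total 0.006 then dx -1.5 dy 254.8 dz 125.1
```

View pics/side8.png

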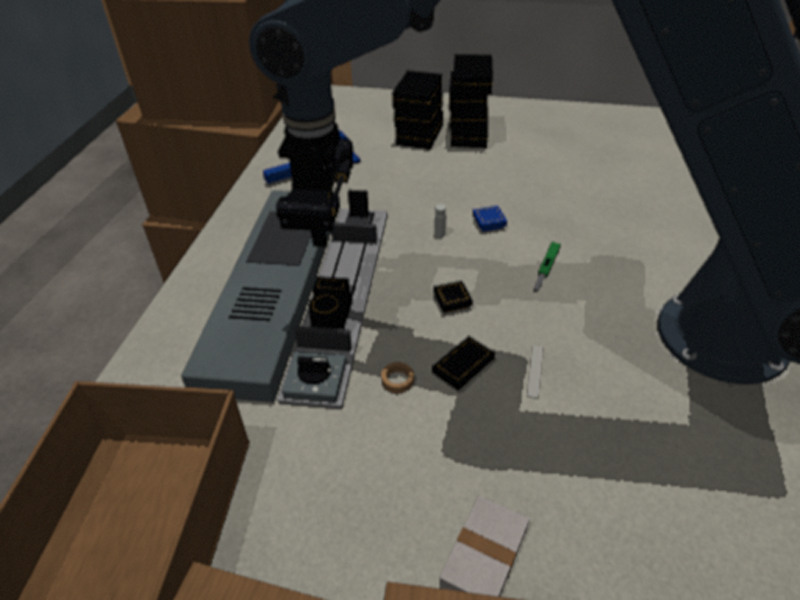

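Both boxes are closed on the bed at (328,290) and nothing else has moved. Moving over the fin at (358,205).

```bash
python3 -m inch '[{"ax":0,"ay":0,"az":0.006,"dx":-1.5,"dy":25,"dz":0,"gripper":60},{"ax":0,"ay":0,"az":0,"dx":0,"dy":40,"dz":0,"gripper":60},{"ax":0,"ay":0,"az":0,"dx":0,"dy":40,"dz":0,"gripper":60},{"ax":0,"ay":0,"az":0,"dx":0,"dy":40,"dz":0,"gripper":60},{"ax":0,"ay":0,"az":0,"dx":0,"dy":40,"dz":0,"gripper":60},{"ax":0,"ay":0,"az":0,"dx":0,"dy":40,"dz":10,"gripper":60},{"ax":0,"ay":0,"az":0,"dx":0,"dy":29.8,"dz":20,"gripper":60},{"ax":0,"ay":0,"az":0,"dx":0,"dy":0,"dz":20,"gripper":60}]' 15
python3 -m inch '[{"ax":0,"ay":0,"az":0,"dx":0,"dy":0,"dz":0,"gripper":60},{"ax":0,"ay":0,"az":0,"dx":0,"dy":0,"dz":0,"gripper":60},{"ax":0,"ay":0,"az":0,"dx":0,"dy":0,"dz":0,"gripper":60}]' 15
python3 - <<'E'
from h import *
go(672,-192.3,53,4.2)
c=snap('side','side9.png')
cv2.imwrite('pics/side9c.png',cv2.resize(c['img'][80:200,160:310,::-1],None,fx=5,fy=5,interpolation=cv2.INTER_CUBIC))
P=cloud(c)
print('bed');blobs(c,P,.05,.082,(P[...,0]>.6)&(P[...,0]<.70)&(P[...,1]>-.12)&(P[...,1]<.144))
print('tops');blobs(c,P,.068,.08,(P[...,0]>.6)&(P[...,0]<.70)&(P[...,1]>-.12)&(P[...,1]<.144))
E
```

```text
time: 27.65
position: [0.6723, -0.198, 0.1282]
tool_rot: [0.999, 0.034, 0.002, 0.002]
ft_force: [-0.4, 0.7, -0.4]
grip_width: 0.052
time: 27.95
position: [0.6723, -0.1917, 0.1293]
tool_rot: [0.999, 0.036, 0.001, 0.0]
ft_force: [0.3, 0.2, -1.2]
grip_width: 0.0525
t 27.9 p [ 672.3 -191.7  129.3] yaw 4.1 tilt z [ 0.002 -0.001 -1.   ] w 52.5 F [ 0.3  0.2 -1.2]
az total -0.001 then dx -0.3 dy 0.6 dz 76.3
bed
px [328.125  298.4375] n 659 rect [653.3  92.6] [56.8 98.2] 4.5 mean [650.4  97.6  69.2] zmed 71.6
tops
px [326.5625 295.3125] n 501 rect [652.   92.3] [56.7 97. ] 6.9 mean [652.4  92.8  72.2] zmed 72.3
```

View pics/side9c.png

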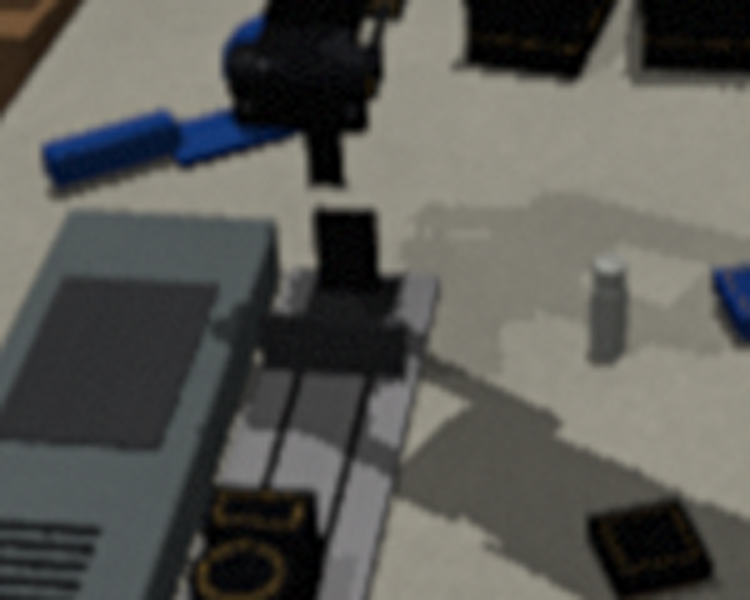

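Both lids sit at the same height (72 mm); the gripper is over the fin at (345,245 in the crop). Descending and pinching.

```bash
python3 -m inch '[{"ax":0,"ay":0,"az":0,"dx":0,"dy":0.5,"dz":25,"gripper":60},{"ax":0,"ay":0,"az":0,"dx":0,"dy":0,"dz":25,"gripper":60},{"ax":0,"ay":0,"az":0,"dx":0,"dy":0,"dz":18,"gripper":60},{"ax":0,"ay":0,"az":0,"dx":0,"dy":0,"dz":8,"gripper":60},{"ax":0,"ay":0,"az":0,"dx":0,"dy":0,"dz":0,"gripper":60},{"ax":0,"ay":0,"az":0,"dx":0,"dy":0,"dz":0,"gripper":60}]' 30
python3 -m inch '[{"ax":0,"ay":0,"az":0,"dx":0,"dy":0,"dz":0,"gripper":0},{"ax":0,"ay":0,"az":0,"dx":0,"dy":0,"dz":0,"gripper":0},{"ax":0,"ay":0,"az":0,"dx":0,"dy":0,"dz":0,"gripper":0},{"ax":0,"ay":0,"az":0,"dx":0,"dy":0,"dz":0,"gripper":0},{"ax":0,"ay":0,"az":0,"dx":0,"dy":0,"dz":0,"gripper":0},{"ax":0,"ay":0,"az":0,"dx":0,"dy":0,"dz":0,"gripper":0},{"ax":0,"ay":0,"az":0,"dx":0,"dy":0,"dz":0,"gripper":0}]' 30
python3 - <<'E'
from h import *
go(659.2,-11.3,53,4.2)
E
```

```text
time: 28.6
position: [0.6725, -0.1928, 0.0534]
tool_rot: [0.999, 0.035, 0.001, 0.001]
ft_force: [0.4, 0.6, 0.4]
grip_width: 0.0521
time: 29.3
position: [0.6715, -0.1931, 0.0521]
tool_rot: [0.999, 0.035, -0.0, 0.0]
ft_force: [0.7, -1.0, 0.6]
grip_width: 0.0121
t 29.3 p [ 671.5 -193.1   52.1] yaw 4.0 tilt z [ 0. -0. -1.] w 12.1 F [ 0.7 -1.   0.6]
az total -0.003 then dx 1.1 dy -182.2 dz -0.9
```

```bash
python3 -m inch '[{"ax":0,"ay":0,"az":0,"dx":0,"dy":-10,"dz":0,"gripper":0},{"ax":0,"ay":0,"az":0,"dx":0,"dy":-20,"dz":0,"gripper":0},{"ax":0,"ay":0,"az":0,"dx":0,"dy":-25,"dz":0,"gripper":0},{"ax":0,"ay":0,"az":0,"dx":0,"dy":-25,"dz":0,"gripper":0},{"ax":0,"ay":0,"az":0,"dx":0,"dy":-25,"dz":0,"gripper":0},{"ax":0,"ay":0,"az":0,"dx":0,"dy":-25,"dz":0,"gripper":0},{"ax":0,"ay":0,"az":0,"dx":0,"dy":-15,"dz":0,"gripper":0},{"ax":0,"ay":0,"az":0,"dx":0,"dy":-10,"dz":0,"gripper":0}]' 30
python3 -m inch '[{"ax":0,"ay":0,"az":0,"dx":0,"dy":-2,"dz":0,"gripper":0},{"ax":0,"ay":0,"az":0,"dx":0,"dy":-2,"dz":0,"gripper":0},{"ax":0,"ay":0,"az":0,"dx":0,"dy":0,"dz":0,"gripper":0},{"ax":0,"ay":0,"az":0,"dx":0,"dy":0,"dz":0,"gripper":0}]' 30
python3 - <<'E'
from h import *
go(659.2,-11.3,53,4.2)
E
```

```text
time: 30.1
position: [0.6601, -0.036, 0.0521]
tool_rot: [0.999, 0.036, -0.0, -0.0]
ft_force: [-0.9, -2.3, -0.4]
grip_width: 0.0119
time: 30.5
position: [0.6599, -0.0344, 0.0521]
tool_rot: [0.999, 0.035, -0.0, -0.0]
ft_force: [-0.8, 2.1, 2.7]
grip_width: 0.012
t 30.5 p [659.9 -34.4  52.1] yaw 4.0 tilt z [-0.001  0.001 -1.   ] w 12.0 F [-0.8  2.1  2.7]
az total -0.004 then dx 0.9 dy -23.1 dz -0.9
```

```bash
python3 -m inch '[{"ax":0,"ay":0,"az":0,"dx":0,"dy":-2,"dz":0,"gripper":0},{"ax":0,"ay":0,"az":0,"dx":0,"dy":-2,"dz":0,"gripper":0},{"ax":0,"ay":0,"az":0,"dx":0,"dy":-2,"dz":0,"gripper":0},{"ax":0,"ay":0,"az":0,"dx":0,"dy":-2,"dz":0,"gripper":0},{"ax":0,"ay":0,"az":0,"dx":0,"dy":-2,"dz":0,"gripper":0},{"ax":0,"ay":0,"az":0,"dx":0,"dy":-2,"dz":0,"gripper":0},{"ax":0,"ay":0,"az":0,"dx":0,"dy":-2,"dz":0,"gripper":0},{"ax":0,"ay":0,"az":0,"dx":0,"dy":-2,"dz":0,"gripper":0}]' 30
python3 -m inch '[{"ax":0,"ay":0,"az":0,"dx":0,"dy":-1,"dz":0,"gripper":0},{"ax":0,"ay":0,"az":0,"dx":0,"dy":-1,"dz":0,"gripper":0},{"ax":0,"ay":0,"az":0,"dx":0,"dy":-1,"dz":0,"gripper":0}]' 30
python3 -m inch '[{"ax":0,"ay":0,"az":0,"dx":0,"dy":-1,"dz":0,"gripper":0},{"ax":0,"ay":0,"az":0,"dx":0,"dy":0,"dz":0,"gripper":0}]' 30
python3 - <<'E'
from h import *
go(659.2,-11.3,53,4.2)
E
```

```text
time: 31.3
position: [0.6588, -0.0183, 0.052]
tool_rot: [0.999, 0.035, -0.0, 0.0]
ft_force: [-3.6, -3.2, 3.4]
grip_width: 0.012
time: 31.6
position: [0.6586, -0.0157, 0.052]
tool_rot: [0.999, 0.035, -0.0, 0.0]
ft_force: [-4.7, -3.1, 4.5]
grip_width: 0.0121
time: 31.8
position: [0.6585, -0.0145, 0.0521]
tool_rot: [0.999, 0.035, -0.0, 0.0]
ft_force: [-4.1, -3.9, 4.2]
grip_width: 0.0116
t 31.8 p [658.5 -14.5  52.1] yaw 4.0 tilt z [-0.001 -0.001 -1.   ] w 11.6 F [-4.1 -3.9  4.2]
az total -0.003 then dx 0.9 dy -3.2 dz -0.9
```

```bash
python3 -m inch '[{"ax":0,"ay":0,"az":0,"dx":-0.3,"dy":-1,"dz":0,"gripper":0},{"ax":0,"ay":0,"az":0,"dx":-0.3,"dy":-1,"dz":0,"gripper":0},{"ax":0,"ay":0,"az":0,"dx":0,"dy":0,"dz":0,"gripper":0}]' 30
python3 -m inch '[{"ax":0,"ay":0,"az":0,"dx":0,"dy":-1,"dz":0,"gripper":0},{"ax":0,"ay":0,"az":0,"dx":0,"dy":0,"dz":0,"gripper":0}]' 30
python3 -m inch '[{"ax":0,"ay":0,"az":0,"dx":0,"dy":-1,"dz":0,"gripper":0},{"ax":0,"ay":0,"az":0,"dx":0,"dy":0,"dz":0,"gripper":0}]' 30
```

```text
time: 32.1
position: [0.6584, -0.0124, 0.0521]
tool_rot: [0.999, 0.035, 0.0, 0.0]
ft_force: [-2.9, -3.9, 3.0]
grip_width: 0.0116
time: 32.3
position: [0.6584, -0.0121, 0.0521]
tool_rot: [0.999, 0.035, 0.0, 0.001]
ft_force: [-3.2, -5.2, 3.0]
grip_width: 0.0116
time: 32.5
position: [0.6584, -0.012, 0.0521]
tool_rot: [0.999, 0.035, 0.0, 0.001]
ft_force: [-3.7, -7.2, 2.9]
grip_width: 0.0119
```

```bash
python3 -m inch '[{"ax":0,"ay":0,"az":0,"dx":0,"dy":-2,"dz":0,"gripper":0},{"ax":0,"ay":0,"az":0,"dx":0,"dy":-2,"dz":0,"gripper":0},{"ax":0,"ay":0,"az":0,"dx":0,"dy":0,"dz":0,"gripper":0}]' 55
python3 -m inch '[{"ax":0,"ay":0,"az":0,"dx":0,"dy":-2,"dz":0,"gripper":0},{"ax":0,"ay":0,"az":0,"dx":0,"dy":-2,"dz":0,"gripper":0},{"ax":0,"ay":0,"az":0,"dx":0,"dy":0,"dz":0,"gripper":0},{"ax":0,"ay":0,"az":0,"dx":0,"dy":0,"dz":0,"gripper":0}]' 55
```

```text
time: 32.8
position: [0.6584, -0.0118, 0.0521]
tool_rot: [0.999, 0.036, 0.0, 0.004]
ft_force: [-3.5, -17.9, 1.6]
grip_width: 0.0119
time: 33.2
position: [0.6584, -0.0117, 0.0522]
tool_rot: [0.999, 0.036, 0.0, 0.006]
ft_force: [-4.5, -28.1, 0.0]
grip_width: 0.0111
```

```bash
python3 -m inch '[{"ax":0,"ay":0,"az":0,"dx":0,"dy":0,"dz":0,"gripper":70},{"ax":0,"ay":0,"az":0,"dx":0,"dy":0,"dz":0,"gripper":70},{"ax":0,"ay":0,"az":0,"dx":0,"dy":0,"dz":0,"gripper":70},{"ax":0,"ay":0,"az":0,"dx":0,"dy":0,"dz":0,"gripper":70},{"ax":0,"ay":0,"az":0,"dx":0,"dy":0,"dz":0,"gripper":70},{"ax":0,"ay":0,"az":0,"dx":0,"dy":0,"dz":0,"gripper":70}]' 20
python3 - <<'E'
from h import *
go(641.5,220,130,4.2)
E
```

```text
time: 33.8
position: [0.6579, -0.0013, 0.0519]
tool_rot: [0.999, 0.035, 0.0, -0.0]
ft_force: [-0.6, 0.1, -0.5]
grip_width: 0.0521
t 33.8 p [657.9  -1.3  51.9] yaw 4.1 tilt z [ 0.001  0.001 -1.   ] w 52.1 F [-0.6  0.1 -0.5]
az total -0.003 then dx -0.2 dy -221.9 dz -78.1
```

```bash
python3 -m inch '[{"ax":0,"ay":0,"az":0,"dx":0,"dy":5,"dz":-5,"gripper":60},{"ax":0,"ay":0,"az":0,"dx":0,"dy":0,"dz":-25,"gripper":60},{"ax":0,"ay":0,"az":0,"dx":0,"dy":0,"dz":-35,"gripper":60},{"ax":0,"ay":0,"az":0,"dx":0,"dy":0,"dz":-25,"gripper":60},{"ax":0,"ay":0,"az":0,"dx":0,"dy":0,"dz":0,"gripper":60},{"ax":0,"ay":0,"az":0,"dx":0,"dy":0,"dz":0,"gripper":60}]' 20
python3 - <<'E'
from h import *
go(641.5,220,130,4.2)
c=snap('side','s10.png')
cv2.imwrite('pics/side10c.png',cv2.resize(c['img'][140:280,130:280,::-1],None,fx=4.2,fy=4.2,interpolation=cv2.INTER_CUBIC))
E
```

```text
time: 34.4
position: [0.6581, -0.0072, 0.1427]
tool_rot: [0.999, 0.035, 0.001, 0.0]
ft_force: [-0.1, 0.2, -0.4]
grip_width: 0.0523
t 34.4 p [658.1  -7.2 142.7] yaw 4.0 tilt z [ 0.002 -0.    -1.   ] w 52.3 F [-0.1  0.2 -0.4]
az total -0.003 then dx 0.1 dy -227.9 dz 12.7
```

View pics/side10c.png

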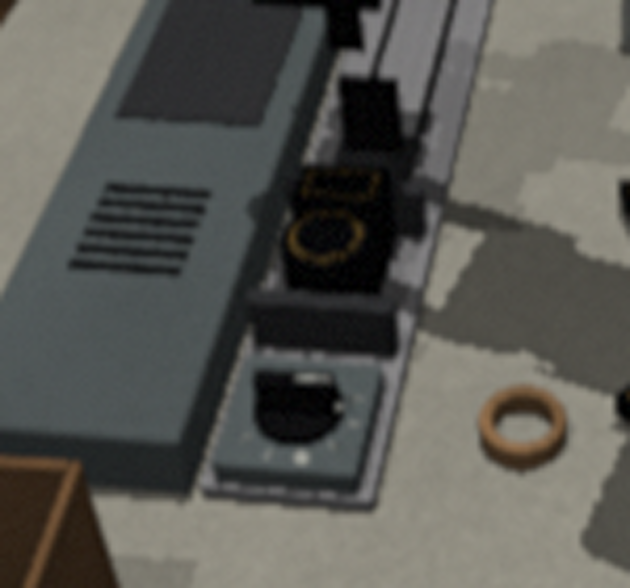

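Boxes are squeezed between guide and stop (slim lid (343,185), round lid (325,238)). Now I turn the tool half round so the wrist has room for the dial turn.

```bash
python3 -m inch '[{"ax":0,"ay":0,"az":-0.149,"dx":0,"dy":0,"dz":0,"gripper":60},{"ax":0,"ay":0,"az":-0.149,"dx":0,"dy":0,"dz":0,"gripper":60},{"ax":0,"ay":0,"az":-0.149,"dx":0,"dy":0,"dz":0,"gripper":60},{"ax":0,"ay":0,"az":-0.149,"dx":0,"dy":0,"dz":0,"gripper":60},{"ax":0,"ay":0,"az":-0.149,"dx":0,"dy":0,"dz":0,"gripper":60},{"ax":0,"ay":0,"az":-0.149,"dx":0,"dy":0,"dz":0,"gripper":60},{"ax":0,"ay":0,"az":-0.149,"dx":0,"dy":0,"dz":0,"gripper":60},{"ax":0,"ay":0,"az":-0.149,"dx":0,"dy":0,"dz":0,"gripper":60}]'
python3 -m inch '[{"ax":0,"ay":0,"az":-0.149,"dx":0,"dy":0,"dz":0,"gripper":60},{"ax":0,"ay":0,"az":-0.149,"dx":0,"dy":0,"dz":0,"gripper":60},{"ax":0,"ay":0,"az":-0.149,"dx":0,"dy":0,"dz":0,"gripper":60},{"ax":0,"ay":0,"az":-0.149,"dx":0,"dy":0,"dz":0,"gripper":60},{"ax":0,"ay":0,"az":-0.149,"dx":0,"dy":0,"dz":0,"gripper":60},{"ax":0,"ay":0,"az":-0.149,"dx":0,"dy":0,"dz":0,"gripper":60},{"ax":0,"ay":0,"az":-0.149,"dx":0,"dy":0,"dz":0,"gripper":60},{"ax":0,"ay":0,"az":-0.149,"dx":0,"dy":0,"dz":0,"gripper":60}]'
python3 -m inch '[{"ax":0,"ay":0,"az":-0.149,"dx":0,"dy":0,"dz":0,"gripper":60},{"ax":0,"ay":0,"az":-0.149,"dx":0,"dy":0,"dz":0,"gripper":60},{"ax":0,"ay":0,"az":-0.149,"dx":0,"dy":0,"dz":0,"gripper":60},{"ax":0,"ay":0,"az":-0.149,"dx":0,"dy":0,"dz":0,"gripper":60},{"ax":0,"ay":0,"az":-0.149,"dx":0,"dy":0,"dz":0,"gripper":60},{"ax":0,"ay":0,"az":0,"dx":0,"dy":0,"dz":0,"gripper":60},{"ax":0,"ay":0,"az":0,"dx":0,"dy":0,"dz":0,"gripper":60}]'
python3 - <<'E'
from h import *
go(641.8,220,130,184.5)
print(robot.get_obs()['q'])
E
```

```text
time: 35.25
position: [0.6564, -0.0071, 0.1397]
tool_rot: [0.806, 0.593, -0.001, -0.002]
ft_force: [0.1, -0.5, 0.4]
grip_width: 0.0522
time: 36.05
position: [0.6565, -0.0071, 0.1398]
tool_rot: [0.334, 0.943, -0.0, -0.002]
ft_force: [-0.7, -0.1, 0.4]
grip_width: 0.0521
time: 36.75
position: [0.657, -0.0072, 0.1406]
tool_rot: [-0.027, 1.0, 0.0, -0.001]
ft_force: [0.1, -0.0, -0.2]
grip_width: 0.0522
t 36.8 p [657.   -7.2 140.6] yaw -176.9 tilt z [-0.003  0.001 -1.   ] w 52.2 F [ 0.1 -0.  -0.2]
az total -6.307 then dx -2.7 dy 227.6 dz 10.6
[-1.80696945e-01  6.64354353e-01  1.41748758e+00  8.47807855e-05
  1.06249166e+00 -1.80605702e+00]
```

```bash
python3 -m inch '[{"ax":0,"ay":0,"az":-0.024,"dx":-2.7,"dy":25,"dz":0,"gripper":60},{"ax":0,"ay":0,"az":0,"dx":0,"dy":38,"dz":0,"gripper":60},{"ax":0,"ay":0,"az":0,"dx":0,"dy":38,"dz":0,"gripper":60},{"ax":0,"ay":0,"az":0,"dx":0,"dy":38,"dz":0,"gripper":60},{"ax":0,"ay":0,"az":0,"dx":0,"dy":38,"dz":0,"gripper":60},{"ax":0,"ay":0,"az":0,"dx":0,"dy":30,"dz":0,"gripper":60},{"ax":0,"ay":0,"az":0,"dx":0,"dy":20.5,"dz":0,"gripper":60},{"ax":0,"ay":0,"az":0,"dx":0,"dy":0,"dz":0,"gripper":60}]'
python3 -m inch '[{"ax":0,"ay":0,"az":0,"dx":0,"dy":0,"dz":20,"gripper":60},{"ax":0,"ay":0,"az":0,"dx":0,"dy":0,"dz":20,"gripper":60},{"ax":0,"ay":0,"az":0,"dx":0,"dy":0,"dz":0,"gripper":60},{"ax":0,"ay":0,"az":0,"dx":0,"dy":0,"dz":0,"gripper":60},{"ax":0,"ay":0,"az":0,"dx":0,"dy":0,"dz":0,"gripper":60}]'
python3 - <<'E'
from h import *
go(641.5,220,40,-175.5)
c=snap('side','s11.png')
cv2.imwrite('pics/side11c.png',cv2.resize(c['img'][140:280,130:280,::-1],None,fx=4.2,fy=4.2,interpolation=cv2.INTER_CUBIC))
E
```

```text
time: 37.55
position: [0.6414, 0.2227, 0.1414]
tool_rot: [-0.042, 0.999, 0.0, -0.001]
ft_force: [-0.2, -1.7, -0.2]
grip_width: 0.052
time: 38.05
position: [0.6435, 0.2191, 0.103]
tool_rot: [-0.04, 0.999, 0.0, 0.001]
ft_force: [-0.4, -0.3, 0.3]
grip_width: 0.0522
t 38.0 p [643.5 219.1 103. ] yaw -175.4 tilt z [ 0.002  0.    -1.   ] w 52.2 F [-0.4 -0.3  0.3]
az total 0.002 then dx 1.9 dy 1.0 dz 63.0
```

View pics/side11c.png

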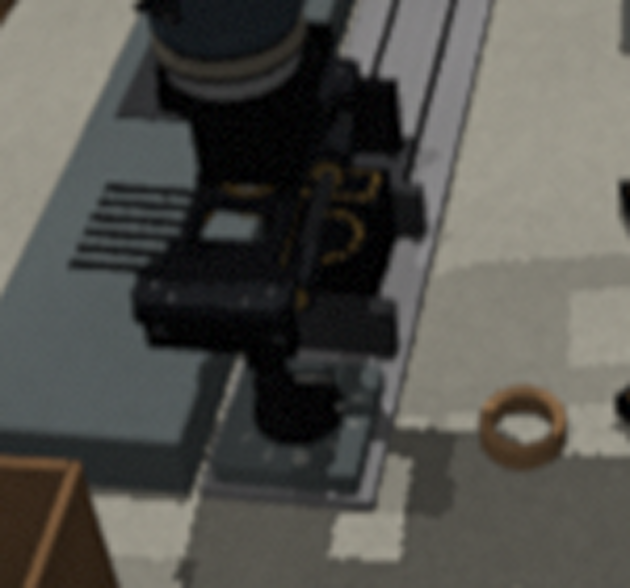

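```bash
python3 -m inch '[{"ax":0,"ay":0,"az":0,"dx":1.5,"dy":0.8,"dz":20,"gripper":60},{"ax":0,"ay":0,"az":0,"dx":0,"dy":0,"dz":20,"gripper":60},{"ax":0,"ay":0,"az":0,"dx":0,"dy":0,"dz":15,"gripper":60},{"ax":0,"ay":0,"az":0,"dx":0,"dy":0,"dz":7,"gripper":60},{"ax":0,"ay":0,"az":0,"dx":0,"dy":0,"dz":0,"gripper":60},{"ax":0,"ay":0,"az":0,"dx":0,"dy":0,"dz":0,"gripper":60}]' 20
python3 -m inch '[{"ax":0,"ay":0,"az":0,"dx":0,"dy":0,"dz":0,"gripper":0},{"ax":0,"ay":0,"az":0,"dx":0,"dy":0,"dz":0,"gripper":0},{"ax":0,"ay":0,"az":0,"dx":0,"dy":0,"dz":0,"gripper":0},{"ax":0,"ay":0,"az":0,"dx":0,"dy":0,"dz":0,"gripper":0},{"ax":0,"ay":0,"az":0,"dx":0,"dy":0,"dz":0,"gripper":0},{"ax":0,"ay":0,"az":0,"dx":0,"dy":0,"dz":0,"gripper":0},{"ax":0,"ay":0,"az":0,"dx":0,"dy":0,"dz":0,"gripper":0}]' 20
python3 - <<'E'
from h import *
go(641.5,220,40,109.7)
E
```

```text
time: 38.7
position: [0.6416, 0.2204, 0.0407]
tool_rot: [-0.041, 0.999, 0.0, 0.001]
ft_force: [-0.5, -0.2, 0.5]
grip_width: 0.0519
time: 39.4
position: [0.641, 0.2192, 0.0401]
tool_rot: [-0.041, 0.999, -0.001, -0.0]
ft_force: [-0.0, -3.5, 1.6]
grip_width: 0.0119
t 39.4 p [641.  219.2  40.1] yaw -175.3 tilt z [-0.    -0.002 -1.   ] w 11.9 F [-0.  -3.5  1.6]
az total -4.974 then dx 0.6 dy 0.7 dz 0.1
```

```bash
python3 -m inch '[{"ax":0,"ay":0,"az":0.08,"dx":0,"dy":-0.8,"dz":0,"gripper":0},{"ax":0,"ay":0,"az":0.1,"dx":0,"dy":0,"dz":0,"gripper":0},{"ax":0,"ay":0,"az":0.1,"dx":0,"dy":0,"dz":0,"gripper":0},{"ax":0,"ay":0,"az":0.1,"dx":0,"dy":0,"dz":0,"gripper":0},{"ax":0,"ay":0,"az":0.1,"dx":0,"dy":0,"dz":0,"gripper":0},{"ax":0,"ay":0,"az":0.1,"dx":0,"dy":0,"dz":0,"gripper":0},{"ax":0,"ay":0,"az":0.1,"dx":0,"dy":0,"dz":0,"gripper":0}]' 20
python3 -m inch '[{"ax":0,"ay":0,"az":0.1,"dx":0,"dy":0,"dz":0,"gripper":0},{"ax":0,"ay":0,"az":0.1,"dx":0,"dy":0,"dz":0,"gripper":0},{"ax":0,"ay":0,"az":0.1,"dx":0,"dy":0,"dz":0,"gripper":0},{"ax":0,"ay":0,"az":0.1,"dx":0,"dy":0,"dz":0,"gripper":0},{"ax":0,"ay":0,"az":0.1,"dx":0,"dy":0,"dz":0,"gripper":0},{"ax":0,"ay":0,"az":0.1,"dx":0,"dy":0,"dz":0,"gripper":0},{"ax":0,"ay":0,"az":0.02,"dx":0,"dy":0,"dz":0,"gripper":0},{"ax":0,"ay":0,"az":0,"dx":0,"dy":0,"dz":0,"gripper":0}]' 20
python3 - <<'E'
from h import *
go(641.5,220,40,110.0)
E
```

```text
time: 40.1
position: [0.6411, 0.2196, 0.0401]
tool_rot: [0.297, 0.955, 0.0, 0.0]
ft_force: [0.5, -0.6, 0.4]
grip_width: 0.0117
time: 40.9
position: [0.6414, 0.2197, 0.0401]
tool_rot: [0.572, 0.82, 0.0, 0.0]
ft_force: [0.6, -0.6, -0.3]
grip_width: 0.0119
t 40.9 p [641.4 219.7  40.1] yaw 110.3 tilt z [ 0.001  0.001 -1.   ] w 11.9 F [ 0.6 -0.6 -0.3]
az total 0.005 then dx 0.2 dy 0.1 dz 0.1
```

Now open, lift, and retract to a clear pose for checking.

```bash
python3 -m inch '[{"ax":0,"ay":0,"az":0.005,"dx":0,"dy":0,"dz":0,"gripper":0},{"ax":0,"ay":0,"az":0,"dx":0,"dy":0,"dz":0,"gripper":50},{"ax":0,"ay":0,"az":0,"dx":0,"dy":0,"dz":0,"gripper":50},{"ax":0,"ay":0,"az":0,"dx":0,"dy":0,"dz":0,"gripper":50},{"ax":0,"ay":0,"az":0,"dx":0,"dy":0,"dz":0,"gripper":50},{"ax":0,"ay":0,"az":0,"dx":0,"dy":0,"dz":-20,"gripper":50},{"ax":0,"ay":0,"az":0,"dx":0,"dy":0,"dz":-40,"gripper":50},{"ax":0,"ay":0,"az":0,"dx":0,"dy":0,"dz":-40,"gripper":50}]' 20
python3 -m inch '[{"ax":0,"ay":0,"az":0,"dx":0,"dy":-20,"dz":-30,"gripper":50},{"ax":0,"ay":0,"az":0,"dx":0,"dy":-35,"dz":-20,"gripper":50},{"ax":0,"ay":0,"az":0,"dx":0,"dy":-35,"dz":0,"gripper":50},{"ax":0,"ay":0,"az":0,"dx":0,"dy":-35,"dz":0,"gripper":50},{"ax":0,"ay":0,"az":0,"dx":0,"dy":-35,"dz":0,"gripper":50},{"ax":0,"ay":0,"az":0,"dx":0,"dy":-20,"dz":0,"gripper":50},{"ax":0,"ay":0,"az":0,"dx":0,"dy":0,"dz":0,"gripper":50},{"ax":0,"ay":0,"az":0,"dx":0,"dy":0,"dz":0,"gripper":50}]' 20
python3 - <<'E'
from h import *
go(641.5,220,40)
a=[]
for n in('top','side'):
    c=snap(n,n+'12.png');P=cloud(c)
    print(n)
    for z0,z1,b in((.053,.066,(.58,.70,.18,.28)),(.064,.08,(.58,.72,-.05,.145)),(.046,.058,(.58,.72,.12,.17)),(.021,.03,(.3,.6,-.3,.5))):
        blobs(c,P,z0,z1,(P[...,0]>b[0])&(P[...,0]<b[1])&(P[...,1]>b[2])&(P[...,1]<b[3]))
    im=c['img']
    a.append(im)
cv2.imwrite('pics/c12.png',np.hstack([cv2.resize(a[0][115:185,185:285,::-1],(400,280),interpolation=cv2.INTER_CUBIC),cv2.resize(a[1][170:270,110:253,::-1],(400,280),interpolation=cv2.INTER_CUBIC)]))
E
```

```text
time: 41.7
position: [0.6401, 0.2193, 0.14]
tool_rot: [0.574, 0.819, -0.001, -0.001]
ft_force: [0.7, 0.5, 0.4]
grip_width: 0.0432
time: 42.5
position: [0.4729, 0.1583, 0.1906]
tool_rot: [0.574, 0.819, 0.001, 0.001]
ft_force: [1.7, 1.0, -0.5]
grip_width: 0.0436
t 42.5 p [472.9 158.3 190.6] yaw 109.9 tilt z [ 0.002  0.    -1.   ] w 43.6 F [ 1.7  1.  -0.5]
az total -0.0 then dx 0.6 dy 179.5 dz 150.6
top
px [325.    234.375] n 96 rect [639.6 218.9] [12.3 45.3] 18.8 mean [639.2 218.8  58.9] zmed 58.9
px [403.125 228.125] n 747 rect [650.3  98.4] [57.  91.9] 4.3 mean [649.3  96.3  72.4] zmed 72.5
px [373.4375 192.1875] n 147 rect [708.8 144.9] [20.9 50.2] 1.7 mean [709.7 145.8  49.2] zmed 49.3
px [368.75   232.8125] n 163 rect [645.  150.9] [88.9 12.1] 4.3 mean [643.7 150.8  51.5] zmed 51.5
px [460.9375 354.6875] n 480 rect [453.1  -2.4] [55.1 55.5] 27.7 mean [453.2  -2.4  24.9] zmed 24.9
px [614.0625 385.9375] n 502 rect [ 410.7 -249.5] [56.2 57.3] 25.5 mean [ 410.9 -249.1   24.9] zmed 24.8
px [181.25   410.9375] n 1269 rect [352.7 446. ] [120.   71.1] 73.8 mean [352.8 443.6  24.7] zmed 24.7
side
px [310.9375 359.375 ] n 82 rect [641.2 221.3] [11.8 45.3] 18.1 mean [640.4 223.7  59.1] zmed 59.4
px [340.625  257.8125] n 67 rect [658.9  -5.8] [39.4  6.7] 6.1 mean [657.3  -6.5  72. ] zmed 72.4
px [326.5625 298.4375] n 534 rect [652.8  97.5] [57.  94.6] 5.0 mean [651.2 100.3  71.9] zmed 72.3
px [284.375  323.4375] n 98 rect [711.6 145.9] [18.1 47.3] 3.5 mean [711.1 146.2  49.4] zmed 49.4
px [321.875 328.125] n 223 rect [648.2 142.5] [89.6 34.9] 6.1 mean [646.6 149.   51.1] zmed 51.0
px [451.5625 292.1875] n 296 rect [455.8  -2. ] [56.3 59.5] 25.5 mean [4.555e+02 3.000e-01 2.440e+01] zmed 24.4
px [462.5   359.375] n 664 rect [418.6 149. ] [94.4 57.5] 57.2 mean [418.5 151.1  24.4] zmed 24.4
px [484.375 546.875] n 2134 rect [354.7 446.3] [121.6  71. ] 73.7 mean [355.4 447.3  24.7] zmed 24.7
```

View pics/c12.png

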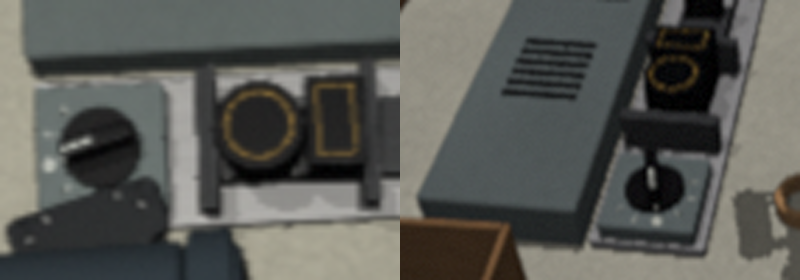

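View pics/side12.png

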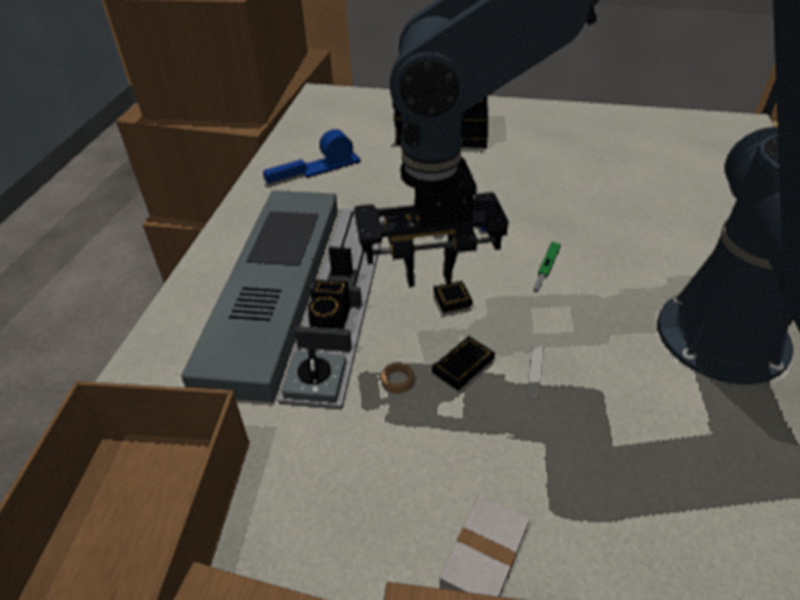

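```bash
python3 - <<'E'
from h import *
for n in('top','side'):
    c=dict(np.load(f'/tmp/{n}.npz'));P=cloud(c);g=c['img'].min(2).astype(int)
    k=(abs(P[...,0]-.64)<.06)&(abs(P[...,1]-.222)<.06)
    # bar top white line and dot/marks on block
    L=k&(P[...,2]>.05)&(g>110)
    nn,l,s,ce=cv2.connectedComponentsWithStats((k&(g>120)&(P[...,2]>.02)).astype(np.uint8))
    for i in range(1,nn):
        m=l==i; w=g[m]-80.; vv,uu=np.nonzero(m)
        u,v=np.average(uu,weights=w),np.average(vv,weights=w); z=np.median(P[m][:,2])
        zz=.06 if z>.05 else .03
        print(n,s[i,4],(round(u,1),round(v,1)),'z',round(z,4),'ray',(ray(c,u,v,zz)[:2]*1000).round(1),g[m].max())
E
```

```text
top 2 (np.float64(190.0), np.float64(127.5)) z 0.0439 ray [701.5 271.8] 127
top 1 (np.float64(191.0), np.float64(130.0)) z 0.0394 ray [695.1 268.9] 121
top 9 (np.float64(193.1), np.float64(141.0)) z 0.0277 ray [666.5 262.3] 124
top 1 (np.float64(209.0), np.float64(136.0)) z 0.0245 ray [680.5 222.1] 121
top 2 (np.float64(200.5), np.float64(142.0)) z 0.0302 ray [664.4 243.3] 128
top 5 (np.float64(196.8), np.float64(148.3)) z 0.0297 ray [647.7 252.2] 141
top 7 (np.float64(203.3), np.float64(150.9)) z 0.06 ray [635.3 230.6] 154
top 17 (np.float64(196.9), np.float64(155.6)) z 0.0304 ray [628.8 251.1] 178
top 3 (np.float64(194.0), np.float64(162.0)) z 0.0291 ray [612.2 257.8] 123
top 4 (np.float64(201.5), np.float64(161.5)) z 0.0287 ray [614.  238.7] 129
side 1 (np.float64(199.0), np.float64(231.0)) z 0.0599 ray [640.4 226.2] 130
side 10 (np.float64(201.3), np.float64(248.7)) z 0.0304 ray [630.1 253.4] 152
```

```bash
python3 -c "
from rig import robot
print(robot.hand_in())"
```

```text
the job is handed in; nothing more can be done
None
```

I handed the job in at about 43 s of the 210 s. Both boxes are closed and clamped, and the dial points at the dot. Only the slim and round bottoms were in the scene; `tray_square` and `tray_oblong` were absent.

- **Row:** the round box stands next to the stop and the slim box behind it, each closed with its own lid. Both lid tops read about 72 mm (73 mm expected), and the row is about 1.5 mm off the bed's middle line.
- **Clamp:** I pushed the guide up to about 28 N, and the row then measured 91.9 mm long (92 mm nominal).
- **Dial:** turned 1.3 rad. The last pictures put the bar at 108.8° (top camera) and 108.1° (side camera). The dot is at 108.5° and 109.1° in the same two views, so they agree within about 1°.
- **Disagreements:** the two cameras differed by about 2–3 mm in x. I used the side camera because it matched the known finger positions.
- **Not re-measured:** I did not measure the tape roll or glue stick again at the end. The tape roll looks unmoved in the last side picture, but the arm hid the glue stick, and the gripper never went near it. The card pack, the spare lids and the blue look-alike measured unmoved.

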